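# Put away the glaze pans and dipping pails

### The job

Clear the pottery's glaze bench: set the largest handled pan upright on the middle of the cork mat, and nest the other pans that are there in it, in order of size so that each stands flat inside the next larger, with the handles fanned out so that no handle lies over another and all handle ends are at least 6 cm apart. Hang every dipping pail by its bail on a hook of the rack, one pail to a hook, at rest. Leave the other pots, the jar and the brush where they stand.

Things in the scene. Friction and masses are not known exactly. Their poses are not given: they have to be found in the camera images.
- pan_a_center (a point): largest glaze pan, green enamel, about 200 g (always there): open, round, rim 124 mm and foot 102 mm across, 44 mm high, wall 4 mm, floor 5 mm. Point on its axis, 22 mm above its underside; z up, x towards its one handle. A smaller pan stands on the floor inside it with 5 mm side play or more; handles in the same direction foul each other and tilt the upper pan
- pan_a_tip (a point): outer end of that pan's straight dark wood handle, 122 mm out from its axis, 56 mm above its underside; axes as the pan's. The handle is 14 mm wide, 16 mm tall, rises 12.5 degrees outwards; its middle, best pinched from above, is 92 mm out from the axis and 49 mm above the underside
- pan_b_center (a point): second largest glaze pan, white enamel, about 170 g (may be absent): open, round, rim 106 mm and foot 84 mm across, 50 mm high, wall 4 mm, floor 5 mm. Point on its axis, 25 mm above its underside; z up, x towards its one handle. A smaller pan stands on the floor inside it with 5 mm side play or more; handles in the same direction foul each other and tilt the upper pan
- pan_b_tip (a point): outer end of that pan's straight dark wood handle, 113 mm out from its axis, 62 mm above its underside; axes as the pan's. The handle is 14 mm wide, 16 mm tall, rises 12.5 degrees outwards; its middle, best pinched from above, is 83 mm out from the axis and 55 mm above the underside
- pan_c_center (a point): third largest glaze pan, blue enamel, about 140 g (may be absent): open, round, rim 88 mm and foot 66 mm across, 56 mm high, wall 4 mm, floor 5 mm. Point on its axis, 28 mm above its underside; z up, x towards its one handle. A smaller pan stands on the floor inside it with 5 mm side play or more; handles in the same direction foul each other and tilt the upper pan
- pan_c_tip (a point): outer end of that pan's straight dark wood handle, 104 mm out from its axis, 68 mm above its underside; axes as the pan's. The handle is 14 mm wide, 16 mm tall, rises 12.5 degrees outwards; its middle, best pinched from above, is 74 mm out from the axis and 61 mm above the underside
- pan_d_center (a point): smallest glaze pan, yellow enamel, about 120 g (may be absent): open, round, rim 70 mm and foot 48 mm across, 62 mm high, wall 4 mm, floor 5 mm. Point on its axis, 31 mm above its underside; z up, x towards its one handle
- pan_d_tip (a point): outer end of that pan's straight dark wood handle, 95 mm out from its axis, 74 mm above its underside; axes as the pan's. The handle is 14 mm wide, 16 mm tall, rises 12.5 degrees outwards; its middle, best pinched from above, is 65 mm out from the axis and 67 mm above the underside
- pail_1_center (a point): bare aluminium dipping pail (may be absent), about 120 g, 80 mm across the rim, 60 mm high, with a stiff fixed arched bail of 8 mm round steel over it. Point on its axis 30 mm above its underside; z up, y along the bail's top bar
- pail_1_bail (a point): middle of that pail's bail top bar, on the bar's centre line; axes as the pail's. The bar is straight, 72 mm long along y, 118 mm above the pail's underside, with a clear opening 54 mm high between it and the rim. Pinch it from above about 24 mm off its middle to leave the middle free for a hook
- pail_2_center (a point): copper dipping pail (may be absent), about 120 g, 80 mm across the rim, 60 mm high, with a stiff fixed arched bail of 8 mm round steel over it. Point on its axis 30 mm above its underside; z up, y along the bail's top bar
- pail_2_bail (a point): middle of that pail's bail top bar, on the bar's centre line; axes as the pail's. The bar is straight, 72 mm long along y, 118 mm above the pail's underside, with a clear opening 54 mm high between it and the rim. Pinch it from above about 24 mm off its middle to leave the middle free for a hook
- pail_3_center (a point): blue enamel dipping pail (may be absent), about 120 g, 80 mm across the rim, 60 mm high, with a stiff fixed arched bail of 8 mm round steel over it. Point on its axis 30 mm above its underside; z up, y along the bail's top bar
- pail_3_bail (a point): middle of that pail's bail top bar, on the bar's centre line; axes as the pail's. The bar is straight, 72 mm long along y, 118 mm above the pail's underside, with a clear opening 54 mm high between it and the rim. Pinch it from above about 24 mm off its middle to leave the middle free for a hook
- mat: round cork mat, 200 mm across, 4 mm thick, fixed to the table; origin under its centre, at table height
- hook_0 (a point): right-hand hook, seen from the robot, of a fixed wooden rack with three hooks 115 mm apart: level steel bar 10 mm thick, 210 mm above the table, pointing along the point's -x. Point on the bar, 60 mm in front of the rail; the bar runs 50 mm on to -x, then its tip turns up 18 mm (60 mm before the point). Rail 14 mm thick, rail and posts rise 14 mm above the bar. z up
- hook_1 (a point): middle hook, seen from the robot, of a fixed wooden rack with three hooks 115 mm apart: level steel bar 10 mm thick, 210 mm above the table, pointing along the point's -x. Point on the bar, 60 mm in front of the rail; the bar runs 50 mm on to -x, then its tip turns up 18 mm (60 mm before the point). Rail 14 mm thick, rail and posts rise 14 mm above the bar. z up
- hook_2 (a point): left-hand hook, seen from the robot, of a fixed wooden rack with three hooks 115 mm apart: level steel bar 10 mm thick, 210 mm above the table, pointing along the point's -x. Point on the bar, 60 mm in front of the rail; the bar runs 50 mm on to -x, then its tip turns up 18 mm (60 mm before the point). Rail 14 mm thick, rail and posts rise 14 mm above the bar. z up
- bowl: terracotta bowl without handle, 90 mm across, 40 mm high; leave alone; origin at the centre of its underside
- vase: terracotta vase, 120 mm high, 84 mm across; leave alone; origin at the centre of its underside
- mug: green mug, 72 mm across, 80 mm high; leave alone; origin at the centre of its underside
- jar: amber jar, 68 mm across, 90 mm high; leave alone; origin at the centre of its underside
- pot: white round pot, 96 mm across, 78 mm high; leave alone; origin at the centre of its underside
- brush: brush 180 mm long, lying along its x axis; leave alone; origin at the centre of its underside

How it is judged:
By the outcome, as a careful person would: the job done as asked, in the order asked, and still so for the second after the job is handed in, with the robot touching nothing.
Of pan_b, pan_c, pan_d only 2 to 3 are there at a start; the rules pass over those that are not, and their reading is None.
Of pail_1, pail_2, pail_3 only 2 to 3 are there at a start; the rules pass over those that are not, and their reading is None.
At some moment in a run one of pan_a, pan_b, pan_c, pan_d may be knocked a few centimetres aside while the robot is not near it.
It also fails if it takes over 210 s, if anything falls off the work surface, if the arm or the gripper's body presses on something with over 40 N, if the wrist force passes 120 N, or if a joint passes its speed limit or range.

### The arm

A 6-joint arm with a two-finger parallel gripper is mounted at the origin on the work surface. World frame = base frame: x ahead of the robot, y to its left, z up, the work surface at z = 0. Lengths are in mm, angles in rad, forces in N, time in s.
With the tool pointing down it reaches from about 350 to 875 mm from the base axis. Payload 4.2 kg.
Tool frame: the origin (TCP) lies at the very end of the fingers, on their centre line; the grasp point (between the pads) lies arm.pinch_z behind it (arm.pinch_z is the distance from the TCP to the grasp point, in mm); z points along the fingers, y is the line along which they close (so a half turn about z gives the same grasp; the last joint's range is limited). The gripper opens to 87 mm and grips with 3 to 60 N. Pads are 19 mm wide; open, the fingers measure 117 mm over their backs; the gripper's body (75 mm by 190 mm) begins 51 mm behind the grasp point.
Start: joints at [1.418, 0.385, 0.008, 0, -1.194, -0.259], TCP at [250.129, 572.743, 222.55] pointing down, gripper open.
Joint ranges: [-3.14, 3.14], [-1.21, 2.06], [-1.07, 1.41], [-3.16, 2.05], [-2.99, -0.16], [-3.1, 3.1]. Speed limits (rad/s): [2.79, 2.79, 3.14, 3.14, 3.14, 3.14].

### API

Orientations are given as [roll, pitch, yaw] about the fixed x, y, z axes, in that order (R = Rz(yaw) Ry(pitch) Rx(roll)).
In Python, from bench import arm gives the robot as it stands.
- The arm moves only by the tool play_rows, never from a script. Its argument "rows" is a list of rows, each an object with "fingers": the opening, from 0 (shut) to 1 (fully open); "linear": the shift along the tool's x, y, z in m, a list of three; "turn": the turn about the tool's z in rad. In form: [{"fingers": fingers, "linear": [x, y, z], "turn": turn}, ...]. A call has 1 to 5 rows; each row is the pose to reach, as a shift and turn from the pose commanded when the call began, along the tool's axes at that moment; what a row does not reach only later rows make up. A row lasts 1/8 s, in which the tool goes at most 62.5 mm and 10.7 degrees, less where a joint would pass 70% of its speed; a pose out of reach is approached as far as the arm can. A call with a gripper value outside its range is refused whole. The fingers move at their own pace and stop on an object; the grip force is fixed at half the most. Time passes only in rows, so rows that repeat a pose let the fingers close. It gives the time, the measured TCP pose, the force, the opening and the grip force at its end, in the units of the state.
- arm.get_state(): the state, without advancing time (a new reading comes with each control period).
- arm.capture(name): name is "scene" or "top" or "wrist"; returns a dict with "img" (420x560x3 uint8, red, green, blue), "depth" (420x560 float32, mm along the optical axis (not along the pixel's ray), 0 where there is no reading), "K" (3x3 intrinsics, pixels), "extrinsics" (4x4, takes a point from camera to world coordinates). Camera axes: x right, y up, looking along -z (the intrinsics and any distortion apply to the point x, -y, -z); pixel columns grow to the right and rows downward; lengths in mm; the calibration is good to about 2 mm. A picture is of the moment at which its call begins.
- arm.hand_in(): hands the job in; it is judged then, once.
Trained networks look in a picture, given as the dict that the camera call returned (one of the last four; its "shot" number tells which), for a name from the list of things; names that differ only in an ending like _2 or _b are one class to them, and where a whole thing is asked for, a point or a joint stands for the part that bears it (a point fixed in the world has none). Each returns a list of dicts, best first, with "p" (0 to 1); they miss things now and then, are a little off and sometimes report something else, mostly with a low value. They report only what shows in the picture. A call takes as long as a camera call.
- arm.outline_of(picture, label): "region" (420x560 bool, what is visible of it).
- arm.place_of(picture, label): "point" ([x, y, z] in mm, in world coordinates, good to about 4 mm: a listed point, or the origin of a listed thing).
The state is a dict: "time": time; "qpos": joint angles; "joint_vel": joint speeds; "joint_efforts": joint torques, N m; "position": TCP position; "orientation": TCP orientation; "ft_force": force on the tool from outside, world axes, zero at the start; "wrist_torque": the same for the moment, N m; "gripper_width": finger opening in mm; "finger_force": force on a finger pad.
Only numpy, scipy, OpenCV 4.12 (cv2) and the standard library are available. Lean on these libraries where they do the work, as an engineer would, in place of code of your own. Each camera call takes 0.05 s, during which the arm holds its last target. There are 200 camera calls.

## Working session

There is one attempt and no reset: what is moved stays moved. The work goes in short steps, Python scripts to look and compute and a tool call to move; the robot and the scene stay as the last step left them, time stands still between calls to the robot, and variables do not carry over. Pictures are saved under pics/ and viewed, at most 14 in all, crops included, and the job is handed in when it is done.

Besides the shell and the picture viewer there is one more tool, called as name(argument=value, ...) on one line, values as JSON. play_rows: Moves the arm, as the interface text tells. Its arguments: {"type":"object","properties":{"rows":{"type":"array","items":{"type":"object","properties":{"fingers":{"type":"number"},"linear":{"type":"array","items":{"type":"number"}},"turn":{"type":"number"}}}}},"required":["rows"]}

```bash
mkdir -p pics; ls; python3 - <<'E'
from bench import arm
import cv2,numpy as np
s=arm.get_state();print(s['position'],s['orientation'],s['time'],arm.pinch_z,s['gripper_width'])
for n in['scene','top']:
    p=arm.capture(n);cv2.imwrite(f'pics/{n}0.png',p['img'][...,::-1])
    print(n,p['extrinsics'].round(2).tolist())
    for l in ['pan_a_center','pan_a_tip','pail_1_center','pail_1_bail','mat','hook_0','bowl','vase','mug','jar','pot','brush']:
        print(l,[(round(d['p'],2),np.round(d['point']).tolist()) for d in arm.place_of(p,l)])
E
```

```text
pics
[249.89184859 572.17494738 221.44229647] [ 3.13935134e+00 -7.29731859e-05 -4.12046801e-01] 0.0 18.700000000000003 87.03659494787235
scene [[0.01, -0.85, 0.53, 1300.89], [1.0, 0.0, -0.01, -40.98], [0.01, 0.53, 0.85, 1339.86], [0.0, 0.0, 0.0, 1.0]]
pan_a_center [(0.93, [386.0, -359.0, 17.0]), (0.5, [360.0, 362.0, 118.0]), (0.18, [694.0, -160.0, 27.0])]
pan_a_tip [(0.94, [392.0, -240.0, 54.0])]
pail_1_center [(0.72, [574.0, 290.0, 210.0]), (0.69, [475.0, -97.0, 71.0]), (0.65, [412.0, -510.0, -0.0]), (0.57, [428.0, 257.0, 29.0])]
pail_1_bail [(0.59, [428.0, 255.0, 116.0]), (0.4, [686.0, -357.0, -1.0])]
mat [(0.77, [563.0, -15.0, 1.0])]
hook_0 [(0.76, [574.0, 292.0, 210.0]), (0.67, [639.0, 202.0, 209.0])]
bowl [(0.65, [392.0, -241.0, 50.0]), (0.64, [411.0, -512.0, 1.0]), (0.2, [429.0, 254.0, 115.0]), (0.18, [372.0, -128.0, -3.0])]
vase [(0.6, [709.0, -59.0, 67.0]), (0.57, [688.0, -361.0, -0.0])]
mug [(0.97, [794.0, 86.0, -0.0]), (0.57, [706.0, -57.0, 69.0]), (0.43, [384.0, -359.0, 20.0]), (0.26, [372.0, -128.0, -0.0])]
jar [(0.69, [372.0, -128.0, -2.0]), (0.5, [636.0, 194.0, 210.0])]
[... 378 characters left out ...]
]
pail_1_bail [(0.61, [426.0, 261.0, 119.0]), (0.39, [476.0, -106.0, 71.0])]
mat [(0.42, [578.0, 292.0, 209.0]), (0.36, [371.0, -125.0, -2.0]), (0.28, [380.0, -358.0, 20.0])]
hook_0 [(0.85, [518.0, 386.0, 211.0]), (0.63, [639.0, 198.0, 213.0]), (0.57, [575.0, 290.0, 206.0])]
bowl [(0.98, [406.0, -515.0, -5.0])]
vase [(0.69, [687.0, -358.0, 3.0]), (0.26, [503.0, -193.0, 32.0]), (0.22, [692.0, -163.0, 26.0])]
mug [(0.73, [794.0, 88.0, 4.0])]
jar [(0.9, [374.0, -127.0, -3.0]), (0.49, [382.0, -360.0, 21.0])]
pot [(0.92, [779.0, -41.0, 2.0]), (0.74, [392.0, 26.0, -1.0]), (0.71, [428.0, 256.0, 118.0]), (0.42, [405.0, -511.0, -3.0])]
brush [(0.88, [391.0, 28.0, -0.0]), (0.47, [360.0, 356.0, 29.0])]
```

View pics/scene0.png

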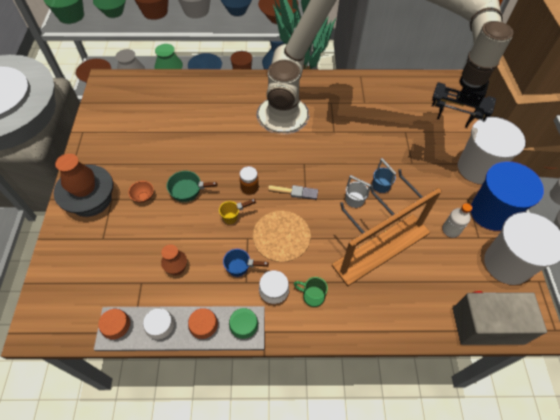

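View pics/top0.png

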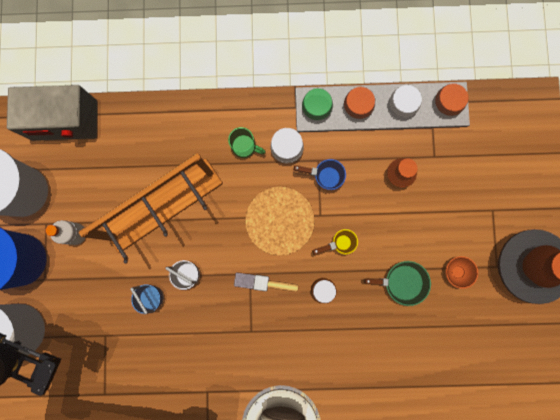

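The scene holds green pan_a (top image 408,283), blue pan_c (330,176), yellow pan_d (345,242), the aluminium pail (184,275) and the blue pail (146,298). The mat is at (280,221) and the rack's hooks point towards the robot. There is no white pan and no copper pail.

```bash
cat > h.py <<'E'
from bench import arm
import numpy as np, math, cv2
def cloud(p):
    d=p['depth'];v,u=np.mgrid[0:420,0:560];K=p['K']
    x=(u-K[0,2])/K[0,0]*d;y=(v-K[1,2])/K[1,1]*d
    P=np.stack([x,-y,-d,np.ones_like(d)],-1)@p['extrinsics'].T
    P=P[...,:3].copy();P[d<=0]=np.nan;return P
def plan(wps,start=None):
    """wps: (x,y,z,yaw,fingers). prints calls: n rows, linear m, turn"""
    if start is None:
        s=arm.get_state();start=(*s['position'],s['orientation'][2])
    c=np.array(start,float)
    for w in wps:
        t=np.array(w[:4],float);t[3]=c[3]+(t[3]-c[3]+math.pi)%(2*math.pi)-math.pi
        L=np.linalg.norm(t[:3]-c[:3]);A=abs(t[3]-c[3]);k=max(1,math.ceil(L/290),math.ceil(A/.85))
        for i in range(k):
            e=c+(t-c)/(k-i);d=e-c;a=c[3]
            lin=np.array([d[0]*math.cos(a)+d[1]*math.sin(a),d[0]*math.sin(a)-d[1]*math.cos(a),-d[2]])/1e3
            lin=lin.round(4);tu=round(-d[3],3)
            n=max(1,math.ceil(np.linalg.norm(lin)/.06),math.ceil(abs(tu)/.18))
            print(f'n={n} lin={lin.tolist()} turn={tu} f={w[4]}   -> {e.round(3).tolist()}')
            c=e
def st():
    s=arm.get_state();print('t',round(s['time'],2),'pos',s['position'].round(1),'rpy',np.round(s['orientation'],3),'q6',round(s['qpos'][5],2),'w',round(s['gripper_width'],1),'ff',np.round(s['finger_force'],1),'ft',np.round(s['ft_force'],1))
def pans(p,colors='acd',box=None):
    """enamel colour masks -> rim circle fit (xy) per pan; handle by dark points"""
    P=cloud(p);hsv=cv2.cvtColor(p['img'],cv2.COLOR_RGB2HSV)
    return P,hsv
E
python3 - <<'E'
from h import *
for n in['scene','top']:
    p=arm.capture(n);P=cloud(p)
    hsv=cv2.cvtColor(p['img'],cv2.COLOR_RGB2HSV)
    m=(np.abs(P[...,0]-563)<120)&(np.abs(P[...,1]+15)<120)&(P[...,2]<12)&(hsv[...,2]>150)
    m=cv2.morphologyEx(m.astype(np.uint8),cv2.MORPH_OPEN,np.ones((5,5)))
    _,lab,stt,_=cv2.connectedComponentsWithStats(m);i=1+stt[1:,4].argmax();q=P[lab==i]
    (cx,cy),r=cv2.minEnclosingCircle(q[:,:2].astype(np.float32));print(n,'mat',cx,cy,r,np.median(q,0).round(1))
    for nm,c in(('p1',(426,256)),('p3',(361,357))):
        k=(np.hypot(P[...,0]-c[0],P[...,1]-c[1])<50)&(P[...,2]>108)&(P[...,2]<128);q=P[k]
        if len(q)>5:
            l=cv2.fitLine(q[:,:2].astype(np.float32),cv2.DIST_HUBER,0,.01,.01).ravel();s=(q[:,:2]-l[2:])@l[:2]
            print(nm,len(q),'dir',l[:2],'mid',l[2:]+l[:2]*(s.min()+s.max())/2,'len',s.max()-s.min(),q[:,2].mean())
    k=(P[...,2]>200)&(P[...,2]<235)&(P[...,0]>440)&(P[...,0]<760)&(P[...,1]>120)&(P[...,1]<480);q=P[k]
    for c in((639,199),(575,291),(518,386)):
        r=q[np.hypot(q[:,0]-c[0],q[:,1]-c[1])<40,:]
        if len(r)>5:
            l=cv2.fitLine(r[:,:2].astype(np.float32),cv2.DIST_HUBER,0,.01,.01).ravel();print('hook',len(r),l,math.atan2(l[1],l[0]),r[:,2].mean())
    for l,c in(('pan_b_center',0),('pan_c_center',0),('pan_d_center',0),('pan_d_tip',0),('pan_c_tip',0),('pail_3_center',0),('pail_3_bail',0)):
        print(l,[(round(d['p'],2),np.round(d['point']).tolist()) for d in arm.place_of(p,l)])
plan([(250,572,300,-.412,1),(400,300,300,-.8,1),(450,0,290,-1.2,1),(390,-250,250,-1.65,1)])
E
```

```text
scene mat 562.66552734375 -6.718730926513672 160.7964630126953 [567.9  -7.1   3.4]
p1 60 dir [0.54132515 0.84081334] mid [427.33994147 253.92756733] len 77.85691140051786 120.25975537253284
p3 57 dir [0.8460243 0.5331444] mid [364.51450619 359.6559716 ] len 77.33268937106493 119.78572038003414
hook 87 [8.4168696e-01 5.3996575e-01 6.3190399e+02 1.9067053e+02] 0.5703964296822835 214.638664143489
hook 84 [8.3578271e-01 5.4906034e-01 5.7598474e+02 2.9165680e+02] 0.5812395419594549 213.84601422907005
hook 83 [  0.8444653    0.53561026 518.7262     390.3382    ] 0.5652302327588636 214.24564741289208
pan_b_center []
pan_c_center [(0.8, [694.0, -158.0, 27.0]), (0.23, [709.0, -59.0, 68.0])]
pan_d_center [(0.73, [500.0, -192.0, 33.0])]
pan_d_tip [(0.86, [477.0, -101.0, 71.0]), (0.43, [516.0, 392.0, 212.0])]
pan_c_tip [(0.81, [707.0, -59.0, 67.0])]
pail_3_center [(0.93, [365.0, 364.0, 31.0]), (0.33, [361.0, 358.0, 119.0])]
pail_3_bail [(0.69, [357.0, 361.0, 116.0]), (0.51, [373.0, -127.0, -1.0]), (0.31, [424.0, 257.0, 29.0])]
top mat 562.1853637695312 -14.506860733032227 165.844482421875 [558.7
[... 674 characters left out ...]
0.82, [502.0, -188.0, 29.0])]
pan_d_tip [(0.9, [474.0, -102.0, 72.0])]
pan_c_tip [(0.57, [712.0, -54.0, 70.0])]
pail_3_center [(0.57, [361.0, 359.0, 28.0]), (0.48, [792.0, 89.0, 5.0])]
pail_3_bail [(0.8, [365.0, 357.0, 117.0])]
n=2 lin=[0.0002, 0.0008, -0.0774] turn=0.0 f=1   -> [250.0, 572.0, 300.0, -0.412]
n=3 lin=[0.1232, 0.0946, -0.0] turn=0.194 f=1   -> [325.0, 436.0, 300.0, -0.606]
n=3 lin=[0.1391, 0.0691, -0.0] turn=0.194 f=1   -> [400.0, 300.0, 300.0, -0.8]
n=3 lin=[0.125, 0.0866, 0.005] turn=0.2 f=1   -> [425.0, 150.0, 295.0, -1.0]
n=3 lin=[0.1397, 0.06, 0.005] turn=0.2 f=1   -> [450.0, 0.0, 290.0, -1.2]
n=5 lin=[0.2113, 0.1465, 0.04] turn=0.45 f=1   -> [390.0, -250.0, 250.0, -1.65]
```

play_rows(rows=[{"fingers": 1, "linear": [0, 0.001, -0.077], "turn": 0}, {"fingers": 1, "linear": [0, 0.001, -0.077], "turn": 0}])

```text
time: 2.35
position: [250.6, 573.5, 304.7]
orientation: [-3.133, 0.0, -0.411]
ft_force: [0.0, -0.8, -0.0]
gripper_width: 87.0
finger_force: 0.0
```

play_rows(rows=[{"fingers": 1, "linear": [0.123, 0.095, 0], "turn": 0.194}, {"fingers": 1, "linear": [0.123, 0.095, 0], "turn": 0.194}, {"fingers": 1, "linear": [0.123, 0.095, 0], "turn": 0.194}])

```text
time: 2.72
position: [325.2, 433.1, 300.0]
orientation: [-3.141, 0.0, -0.607]
ft_force: [-0.2, 0.5, -0.1]
gripper_width: 87.1
finger_force: 0.0
```

play_rows(rows=[{"fingers": 1, "linear": [0.139, 0.069, 0], "turn": 0.194}, {"fingers": 1, "linear": [0.139, 0.069, 0], "turn": 0.194}, {"fingers": 1, "linear": [0.139, 0.069, 0], "turn": 0.194}])

```text
time: 3.1
position: [400.1, 297.1, 299.8]
orientation: [-3.141, 0.0, -0.802]
ft_force: [0.1, 0.5, -0.2]
gripper_width: 87.0
finger_force: 0.0
```

play_rows(rows=[{"fingers": 1, "linear": [0.125, 0.087, 0.005], "turn": 0.2}, {"fingers": 1, "linear": [0.125, 0.087, 0.005], "turn": 0.2}, {"fingers": 1, "linear": [0.125, 0.087, 0.005], "turn": 0.2}])

```text
time: 3.48
position: [423.8, 146.7, 294.7]
orientation: [-3.141, 0.0, -1.002]
ft_force: [0.1, 0.3, 0.4]
gripper_width: 87.0
finger_force: 0.0
```

play_rows(rows=[{"fingers": 1, "linear": [0.14, 0.06, 0.005], "turn": 0.2}, {"fingers": 1, "linear": [0.14, 0.06, 0.005], "turn": 0.2}, {"fingers": 1, "linear": [0.14, 0.06, 0.005], "turn": 0.2}])

```text
time: 3.85
position: [449.0, -3.3, 289.5]
orientation: [-3.141, -0.0, -1.203]
ft_force: [0.5, 0.5, -0.2]
gripper_width: 86.9
finger_force: 0.0
```

```bash
python3 - <<'E'
from h import *
st()
p=arm.capture('wrist');P=cloud(p);cv2.imwrite('pics/w1.png',p['img'][...,::-1])
print(p['extrinsics'].round(2).tolist())
print([(round(d['p'],2),np.round(d['point']).tolist()) for d in arm.place_of(p,'mat')])
hsv=cv2.cvtColor(p['img'],cv2.COLOR_RGB2HSV)
for d in arm.outline_of(p,'mat')[:1]:
    q=P[d['region']];q=q[(abs(q[:,2]-4)<6)];(cx,cy),r=cv2.minEnclosingCircle(q[:,:2].astype(np.float32));print(d['p'],cx,cy,r,q.mean(0),np.nanpercentile(q,[.5,99.5],axis=0).round())
plan([(390,-250,250,-1.65,1)])
E
```

```text
t 3.85 pos [449.   -3.3 289.5] rpy [-3.141 -0.    -1.203] q6 0.01 w 86.9 ff 0.0 ft [ 0.5  0.5 -0.2]
[[-0.93, 0.35, 0.09, 473.06], [-0.36, -0.9, -0.23, -65.03], [-0.0, -0.25, 0.97, 451.77], [0.0, 0.0, 0.0, 1.0]]
[(0.61, [565.0, -9.0, 1.0])]
0.89 571.8092651367188 -10.553910255432129 101.84532928466797 [572.03778126 -15.2645155    4.17667484] [[ 475. -108.    0.]
 [ 667.   84.    6.]]
n=5 lin=[0.2103, 0.1445, 0.0394] turn=0.447 f=1   -> [390.0, -250.0, 250.0, -1.65]
```

play_rows(rows=[{"fingers": 1, "linear": [0.211, 0.144, 0.04], "turn": 0.448}, {"fingers": 1, "linear": [0.211, 0.144, 0.04], "turn": 0.448}, {"fingers": 1, "linear": [0.211, 0.144, 0.04], "turn": 0.448}, {"fingers": 1, "linear": [0.211, 0.144, 0.04], "turn": 0.448}, {"fingers": 1, "linear": [0.211, 0.144, 0.04], "turn": 0.448}])

```text
time: 4.62
position: [390.6, -251.3, 248.6]
orientation: [3.14, 0.0, -1.652]
ft_force: [0.1, -0.5, -0.5]
gripper_width: 86.7
finger_force: 0.0
```

```bash
cat >> h.py <<'E'
def fitc(q):
    A=np.c_[2*q,np.ones(len(q))];s=np.linalg.lstsq(A,(q**2).sum(1),rcond=None)[0];return s[:2],math.sqrt(s[2]+s[:2]@s[:2])
def look(cams,label):
    for n in cams:
        p=arm.capture(n);P=cloud(p);cv2.imwrite(f'pics/{label}_{n}_{p["shot"]}.png',p['img'][...,::-1])
        for l in(label+'_center',label+'_tip'):
            print(n,l,[(round(d['p'],2),np.round(d['point']).tolist()) for d in arm.place_of(p,l)][:3])
    return p,P
def handle(P,c,z0,rmin,rmax=130,zlo=-14,zhi=22):
    """points above zlo outside rim around c -> axis line"""
    r=np.hypot(P[...,0]-c[0],P[...,1]-c[1]);q=P[(r>rmin)&(r<rmax)&(P[...,2]>z0+zlo)&(P[...,2]<z0+zhi)]
    l=cv2.fitLine(q[:,:2].astype(np.float32),cv2.DIST_HUBER,0,.01,.01).ravel();s=(q[:,:2]-l[2:])@l[:2]
    print('handle n',len(q),'ang',round(math.atan2(l[1],l[0]),3),'pt',l[2:],'ends',(l[2:]+l[:2]*s.min()).round(1),(l[2:]+l[:2]*s.max()).round(1),'z',q[:,2].min().round(),q[:,2].max().round())
def rim(P,c,h,R):
    r=np.hypot(P[...,0]-c[0],P[...,1]-c[1]);q=P[(r<R+12)&(r>R-14)&(abs(P[...,2]-h)<5)]
    print('rim',len(q),fitc(q[:,:2]) if len(q)>10 else None,q[:,2].mean())
E
python3 - <<'E'
from h import *
st();p,P=look(['wrist'],'pan_a')
handle(P,(383,-359),49,70);rim(P,(383,-359),44,62)
E
```

```text
t 4.62 pos [ 390.6 -251.3  248.6] rpy [ 3.14   0.    -1.652] q6 0.14 w 86.7 ff 0.0 ft [ 0.1 -0.5 -0.5]
wrist pan_a_center [(0.93, [383.0, -360.0, 22.0]), (0.64, [501.0, -193.0, 32.0]), (0.18, [394.0, -239.0, 56.0])]
wrist pan_a_tip [(0.66, [393.0, -240.0, 60.0])]
handle n 753 ang 1.508 pt [ 391.16476 -265.56836] ends [ 389.7 -289.8] [ 392.7 -240.8] z 39.0 65.0
rim 1933 (array([ 383.54408271, -360.87001221]), 58.76385424724445) 43.009901520387885
```

```bash
python3 - <<'E'
from h import *
plan([(390.6,-268,70,-1.635,.5),(390.6,-268,29,-1.635,.5)])
E
```

```text
n=4 lin=[0.0191, 0.0, 0.1796] turn=-0.012 f=0.5   -> [390.6, -268.0, 70.0, -1.635]
n=1 lin=[-0.0, 0.0, 0.041] turn=-0.0 f=0.5   -> [390.6, -268.0, 29.0, -1.635]
```

play_rows(rows=[{"fingers": 0.5, "linear": [0.018, 0, 0.179], "turn": -0.015}, {"fingers": 0.5, "linear": [0.018, 0, 0.179], "turn": -0.015}, {"fingers": 0.5, "linear": [0.018, 0, 0.179], "turn": -0.015}, {"fingers": 0.5, "linear": [0.018, 0, 0.22], "turn": -0.015}, {"fingers": 0.5, "linear": [0.018, 0, 0.22], "turn": -0.015}])

```text
time: 5.4
position: [389.2, -265.5, 27.6]
orientation: [3.135, 0.001, -1.63]
ft_force: [0.0, -0.5, 0.3]
gripper_width: 47.3
finger_force: 0.0
```

play_rows(rows=[{"fingers": 0, "linear": [0, 0, 0], "turn": 0}, {"fingers": 0, "linear": [0, 0, 0], "turn": 0}, {"fingers": 0, "linear": [0, 0, 0], "turn": 0}, {"fingers": 0, "linear": [0, 0, 0], "turn": 0}, {"fingers": 0, "linear": [0, 0, 0], "turn": 0}])

```text
time: 6.02
position: [390.5, -267.7, 30.3]
orientation: [-3.141, -0.0, -1.633]
ft_force: [-1.1, 3.6, 6.6]
gripper_width: 13.8
finger_force: 29.9
```

play_rows(rows=[{"fingers": 0, "linear": [0, 0, -0.03], "turn": 0}, {"fingers": 0, "linear": [0, 0, -0.06], "turn": 0}, {"fingers": 0, "linear": [0, 0, -0.1], "turn": 0}, {"fingers": 0, "linear": [0, 0, -0.15], "turn": 0}, {"fingers": 0, "linear": [0, 0, -0.15], "turn": 0}])

```text
time: 6.65
position: [392.4, -268.5, 183.1]
orientation: [-3.133, -0.002, -1.633]
ft_force: [0.2, -0.4, -2.0]
gripper_width: 13.5
finger_force: 30.0
```

```bash
python3 - <<'E'
from h import *
st();p=arm.capture('scene');cv2.imwrite('pics/s2.png',p['img'][150:270,100:420][:,:,::-1].repeat(2,0).repeat(2,1))
for l in ['pan_a_center','pan_a_tip','mat','pan_c_center','pan_d_center']: print(l,[(round(d['p'],2),np.round(d['point']).tolist()) for d in arm.place_of(p,l)][:3])
E
```

```text
t 6.65 pos [ 392.4 -268.5  183.1] rpy [-3.133e+00 -2.000e-03 -1.633e+00] q6 0.19 w 13.5 ff 30.0 ft [ 0.2 -0.4 -2. ]
pan_a_center [(0.56, [386.0, -359.0, 169.0]), (0.18, [691.0, -161.0, 30.0])]
pan_a_tip [(0.24, [707.0, -60.0, 68.0]), (0.21, [794.0, 89.0, -4.0])]
mat [(0.97, [567.0, -15.0, -2.0]), (0.37, [393.0, 30.0, -1.0])]
pan_c_center [(0.95, [692.0, -159.0, 26.0])]
pan_d_center [(0.78, [501.0, -192.0, 34.0])]
```

View pics/s2.png

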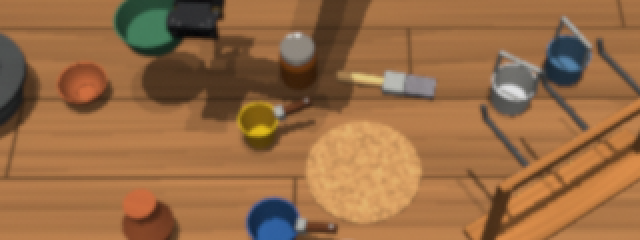

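The pan hangs level in the gripper. Next I find the mat centre.

```bash
python3 - <<'E'
from h import *
for n in('scene','top'):
  for rep in range(2):
    p=arm.capture(n);P=cloud(p)
    o=arm.outline_of(p,'mat')
    print(n,[(round(d['p'],2),int(d['region'].sum())) for d in o],[(round(d['p'],2),np.round(d['point'],1).tolist()) for d in arm.place_of(p,'mat')][:2])
    for d in o[:2]:
        c,_=cv2.findContours(d['region'].astype(np.uint8),0,1);c=max(c,key=len)
        if len(c)<20: continue
        e=cv2.fitEllipse(c);K=p['K'];E=p['extrinsics']
        r=E[:3,:3]@np.array([(e[0][0]-K[0,2])/K[0,0],-(e[0][1]-K[1,2])/K[1,1],-1]);o3=E[:3,3];X=o3+r*(4-o3[2])/r[2]
        print('  ell',np.round(e[0],1),np.round(e[1],1),X.round(1))
E
```

```text
scene [(0.69, 2360)] [(0.56, [565.1, -16.3, -0.1]), (0.38, [515.8, 391.2, 212.7])]
  ell [281.5 236. ] [50.7 57.4] [575.9 -11.1   4. ]
scene [(0.71, 2260), (0.71, 379)] [(0.75, [565.0, -11.9, 1.6]), (0.68, [501.9, -194.4, 32.8])]
  ell [281.4 236. ] [49.4 56.4] [575.9 -11.5   4. ]
  ell [299.8 192.2] [10.2 51.1] [393.7  58.2   4. ]
top [(0.57, 3641)] [(0.86, [571.4, -8.2, -0.2])]
  ell [279.1 220.1] [66.4 68.2] [570.9  -9.7   4. ]
top [(0.81, 3733)] [(0.81, [572.7, -7.9, 1.2])]
  ell [279.5 220.2] [67.9 68.3] [570.8 -10.7   4. ]
```

```bash
python3 - <<'E'
from h import *
plan([(500,-120,185,-2.1,0),(656.7,20.7,120,-2.79,0),(656.7,20.7,50,-2.79,0),(656.7,20.7,34,-2.79,0)])
E
```

```text
n=4 lin=[-0.1541, -0.1004, -0.0054] turn=0.467 f=0   -> [500.0, -120.0, 185.0, -2.1]
n=4 lin=[-0.2006, -0.0642, 0.065] turn=0.69 f=0   -> [656.7, 20.7, 120.0, -2.79]
n=2 lin=[-0.0, 0.0, 0.07] turn=-0.0 f=0   -> [656.7, 20.7, 50.0, -2.79]
n=1 lin=[-0.0, 0.0, 0.016] turn=-0.0 f=0   -> [656.7, 20.7, 34.0, -2.79]
```

play_rows(rows=[{"fingers": 0, "linear": [-0.03, -0.02, -0.005], "turn": 0.1}, {"fingers": 0, "linear": [-0.07, -0.045, -0.005], "turn": 0.22}, {"fingers": 0, "linear": [-0.11, -0.07, -0.005], "turn": 0.34}, {"fingers": 0, "linear": [-0.14, -0.09, -0.005], "turn": 0.43}, {"fingers": 0, "linear": [-0.154, -0.1, -0.005], "turn": 0.467}])

```text
time: 8.18
position: [500.9, -118.5, 184.7]
orientation: [-3.141, 0.001, -2.099]
ft_force: [0.1, 0.6, -1.3]
gripper_width: 13.7
finger_force: 30.0
```

play_rows(rows=[{"fingers": 0, "linear": [-0.03, -0.01, 0.01], "turn": 0.14}, {"fingers": 0, "linear": [-0.08, -0.026, 0.026], "turn": 0.3}, {"fingers": 0, "linear": [-0.13, -0.042, 0.042], "turn": 0.46}, {"fingers": 0, "linear": [-0.175, -0.056, 0.057], "turn": 0.6}, {"fingers": 0, "linear": [-0.2, -0.064, 0.065], "turn": 0.69}])

```text
time: 8.8
position: [657.3, 22.0, 118.1]
orientation: [-3.141, -0.0, -2.792]
ft_force: [-0.3, -0.8, -2.5]
gripper_width: 13.6
finger_force: 30.0
```

play_rows(rows=[{"fingers": 0, "linear": [0, 0, 0.015], "turn": 0}, {"fingers": 0, "linear": [0, 0, 0.03], "turn": 0}, {"fingers": 0, "linear": [0, 0, 0.045], "turn": 0}, {"fingers": 0, "linear": [0, 0, 0.055], "turn": 0}, {"fingers": 0, "linear": [0, 0, 0.055], "turn": 0}])

```text
time: 9.43
position: [655.0, 19.7, 63.6]
orientation: [3.141, -0.002, -2.79]
ft_force: [-0.0, -0.4, -1.2]
gripper_width: 13.6
finger_force: 30.0
```

```bash
python3 - <<'E'
from h import *
st();plan([(656.7,20.7,34,-2.79,0)])
E
```

```text
t 9.43 pos [655.   19.7  63.6] rpy [ 3.141e+00 -2.000e-03 -2.790e+00] q6 -1.5 w 13.6 ff 30.0 ft [-0.  -0.4 -1.2]
n=1 lin=[-0.002, 0.0003, 0.0296] turn=-0.0 f=0   -> [656.7, 20.7, 34.0, -2.79]
```

play_rows(rows=[{"fingers": 0, "linear": [-0.001, 0, 0.012], "turn": 0}, {"fingers": 0, "linear": [-0.001, 0, 0.02], "turn": 0}, {"fingers": 0, "linear": [-0.001, 0, 0.025], "turn": 0}, {"fingers": 0, "linear": [-0.001, 0, 0.028], "turn": 0}, {"fingers": 0, "linear": [-0.001, 0, 0.028], "turn": 0}])

```text
time: 10.05
position: [657.1, 20.7, 37.0]
orientation: [-3.141, 0.001, -2.789]
ft_force: [0.7, -0.5, 0.7]
gripper_width: 13.3
finger_force: 30.0
```

play_rows(rows=[{"fingers": 0.4, "linear": [0, 0, 0], "turn": 0}, {"fingers": 0.4, "linear": [0, 0, 0], "turn": 0}, {"fingers": 0.4, "linear": [0, 0, 0], "turn": 0}, {"fingers": 0.4, "linear": [0, 0, -0.04], "turn": 0}, {"fingers": 0.4, "linear": [0, 0, -0.08], "turn": 0}])

```text
time: 10.68
position: [656.3, 20.4, 117.0]
orientation: [-3.142, -0.002, -2.79]
ft_force: [1.3, 0.4, 1.1]
gripper_width: 34.9
finger_force: 0.0
```

```bash
python3 - <<'E'
from h import *
st();plan([(570,-100,320,-2.4,.4)])
E
```

```text
t 10.68 pos [656.3  20.4 117. ] rpy [-3.142e+00 -2.000e-03 -2.790e+00] q6 -1.5 w 34.9 ff 0.0 ft [1.3 0.4 1.1]
n=5 lin=[0.1225, -0.0833, -0.203] turn=-0.39 f=0.4   -> [570.0, -100.0, 320.0, -2.4]
```

play_rows(rows=[{"fingers": 0.4, "linear": [0.06, -0.02, -0.2], "turn": -0.39}, {"fingers": 0.4, "linear": [0.06, -0.02, -0.2], "turn": -0.39}, {"fingers": 0.4, "linear": [0.06, -0.02, -0.2], "turn": -0.39}, {"fingers": 0.4, "linear": [0.06, -0.02, -0.2], "turn": -0.39}, {"fingers": 0.4, "linear": [0.06, -0.02, -0.2], "turn": -0.39}])

```text
time: 11.3
position: [607.6, -19.1, 319.1]
orientation: [-3.139, 0.005, -2.4]
ft_force: [0.1, -0.4, -1.1]
gripper_width: 34.6
finger_force: 0.0
```

play_rows(rows=[{"fingers": 0.4, "linear": [0, 0, 0], "turn": 0}, {"fingers": 0.4, "linear": [0, 0, 0], "turn": 0}])

```text
time: 11.55
position: [606.8, -18.6, 314.2]
orientation: [3.139, -0.003, -2.4]
ft_force: [-0.3, 0.4, 0.1]
gripper_width: 35.0
finger_force: 0.0
```

```bash
python3 - <<'E'
from h import *
st();p,P=look(['wrist'],'pan_a')
print([(round(d['p'],2),np.round(d['point'],1).tolist()) for d in arm.place_of(p,'mat')][:2])
rim(P,(570,-11),48,62);handle(P,(570,-11),53,70)
hsv=cv2.cvtColor(p['img'],cv2.COLOR_RGB2HSV)
cv2.imwrite('pics/w3.png',p['img'][...,::-1])
E
```

```text
t 11.55 pos [606.8 -18.6 314.2] rpy [ 3.139e+00 -3.000e-03 -2.400e+00] q6 -1.06 w 35.0 ff 0.0 ft [-0.3  0.4  0.1]
wrist pan_a_center [(0.96, [569.0, -11.0, 26.0])]
wrist pan_a_tip [(0.94, [683.0, 29.0, 64.0])]
[]
rim 1533 (array([569.04781434, -10.59661473]), 58.80460857126578) 47.208044208652815
handle n 590 ang 0.59 pt [649.07227   14.686246] ends [ 476.4 -100.9] [679.7  35.2] z 40.0 75.0
```

View pics/w3.png

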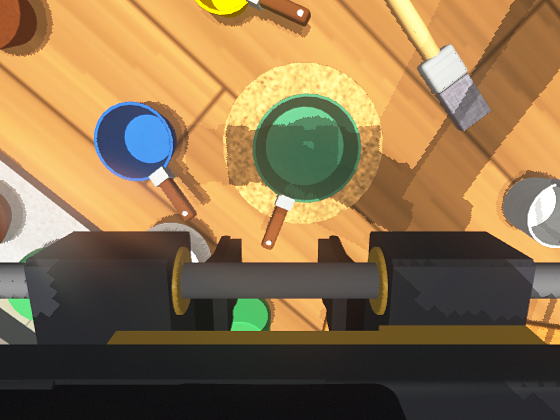

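The green pan stands upright on the mat. The mat's edge runs at u 224–383, v 63–224, so I compute its centre from those edge pixels.

```bash
python3 - <<'E'
from h import *
p=arm.capture('wrist');P=cloud(p);K=p['K'];E=p['extrinsics']
hsv=cv2.cvtColor(p['img'],cv2.COLOR_RGB2HSV);print('hsv cork',hsv[80,300],hsv[190,240],'wood',hsv[40,230],hsv[240,210])
def ray(u,v,z=4):
    r=E[:3,:3]@np.array([(u-K[0,2])/K[0,0],-(v-K[1,2])/K[1,1],-1]);o=E[:3,3];return (o+r*(z-o[2])/r[2])[:2]
ed=np.array([ray(*q) for q in[(224,150),(303,63),(383,148),(236,105),(360,88)]]);print(ed.round(1),fitc(ed))
# depth based: z step; table plane fit locally then points ~4mm above it
k=(np.hypot(P[...,0]-570,P[...,1]+11)<150)&(np.hypot(P[...,0]-570,P[...,1]+11)>75)&(P[...,2]<9)&(P[...,2]>-6)
r=np.hypot(P[...,0]-570,P[...,1]+11);print('z mat',np.median(P[k&(r<90)][:,2]),'table',np.median(P[k&(r>115)][:,2]))
m=k&(P[...,2]>2);q=P[m];print(len(q))
rr=[]
for a in np.arange(-3.1,3.1,.2):
    b=(abs((np.arctan2(q[:,1]+11,q[:,0]-570)-a+math.pi)%(2*math.pi)-math.pi)<.05)
    if b.sum()>10: rr.append(q[b][np.argsort(np.hypot(q[b][:,0]-570,q[b][:,1]+11))[-3],:2])
rr=np.array(rr);c,R=fitc(rr)
for _ in range(3):
    e=abs(np.hypot(*(rr-c).T)-R);c,R=fitc(rr[e<=np.median(e)*2])
print('depth fit',c,R,len(rr))
for l in('pan_c_center','pan_c_tip'):print(l,[(round(d['p'],2),np.round(d['point'],1).tolist()) for d in arm.place_of(p,l)][:2])
rim(P,(693,-161),56,44);handle(P,(693,-161),61,54,115)
E
```

```text
hsv cork [ 24 124 254] [ 24 121 255] wood [ 16 156 235] [ 14 148 107]
[[ 641.2  -80.5]
 [ 500.1  -78.1]
 [ 505.3   64.2]
 [ 590.  -105. ]
 [ 474.4   -8.1]] (array([572.35244463,  -8.80842851]), 98.90416824534687)
z mat 4.198103795224171 table 0.1594329229462801
8761
depth fit [576.45461026  -4.20003524] 130.47102935346587 31
pan_c_center [(0.78, [691.0, -156.1, 22.3])]
pan_c_tip [(0.59, [709.5, -59.2, 67.0]), (0.48, [568.6, -12.9, 28.0])]
rim 1044 (array([ 691.43499525, -157.04854242]), 41.416881663639984) 55.216829882321825
handle n 859 ang 1.181 pt [704.002   -83.74436] ends [ 694.2 -107.7] [718.8 -47.6] z 47.0 77.0
```

```bash
python3 - <<'E'
from h import *
plan([(702,-75,240,-1.72,.35)])
E
```

```text
n=4 lin=[-0.0318, -0.1054, 0.0762] turn=-0.68 f=0.35   -> [702.0, -75.0, 240.0, -1.72]
```

play_rows(rows=[{"fingers": 0.35, "linear": [-0.032, -0.105, 0.076], "turn": -0.68}, {"fingers": 0.35, "linear": [-0.032, -0.105, 0.076], "turn": -0.68}, {"fingers": 0.35, "linear": [-0.032, -0.105, 0.076], "turn": -0.68}, {"fingers": 0.35, "linear": [-0.032, -0.105, 0.076], "turn": -0.68}, {"fingers": 0.35, "linear": [-0.032, -0.105, 0.076], "turn": -0.68}])

```text
time: 12.52
position: [701.9, -74.8, 240.1]
orientation: [3.141, -0.0, -1.721]
ft_force: [0.3, 0.7, 0.8]
gripper_width: 30.0
finger_force: 0.0
```

```bash
python3 - <<'E'
from h import *
st();p,P=look(['wrist'],'pan_c')
rim(P,(692,-158),56,44)
h=np.hypot(P[...,0]-702,P[...,1]+80)<32
Q=P.copy();Q[~h]=np.nan;handle(Q,(692,-158),61,56,112)
plan([(702.6,-84,42,-1.72,.35)])
E
```

```text
t 12.53 pos [701.9 -74.8 240.1] rpy [ 3.141 -0.    -1.721] q6 -0.27 w 30.0 ff 0.0 ft [0.3 0.7 0.8]
wrist pan_c_center [(0.84, [692.0, -159.0, 24.0])]
wrist pan_c_tip []
rim 1670 (array([ 691.9193396 , -158.00147897]), 41.051681284227755) 55.20699505848154
handle n 823 ang 1.378 pt [706.6831  -80.33101] ends [ 702.2 -103.2] [711.2 -56.9] z 50.0 76.0
n=4 lin=[0.0093, -0.0023, 0.199] turn=-0.001 f=0.35   -> [702.6, -84.0, 42.0, -1.72]
```

play_rows(rows=[{"fingers": 0.35, "linear": [0.01, -0.0055, 0.14], "turn": 0.04}, {"fingers": 0.35, "linear": [0.01, -0.0055, 0.14], "turn": 0.04}, {"fingers": 0.35, "linear": [0.01, -0.0055, 0.14], "turn": 0.04}, {"fingers": 0.35, "linear": [0.01, -0.0055, 0.17], "turn": 0.04}, {"fingers": 0.35, "linear": [0.01, -0.0055, 0.199], "turn": 0.04}])

```text
time: 13.3
position: [707.9, -85.2, 43.9]
orientation: [-3.136, 0.001, -1.759]
ft_force: [0.2, -0.5, -0.3]
gripper_width: 30.6
finger_force: 0.0
```

play_rows(rows=[{"fingers": 0.35, "linear": [0, 0, 0], "turn": 0}, {"fingers": 0, "linear": [0, 0, 0], "turn": 0}, {"fingers": 0, "linear": [0, 0, 0], "turn": 0}, {"fingers": 0, "linear": [0, 0, 0], "turn": 0}, {"fingers": 0, "linear": [0, 0, 0], "turn": 0}])

```text
time: 13.92
position: [706.8, -85.1, 43.5]
orientation: [-3.139, 0.001, -1.759]
ft_force: [-1.2, 2.1, 5.4]
gripper_width: 13.8
finger_force: 30.0
```

```bash
python3 - <<'E'
from h import *
st();p=arm.capture('wrist');P=cloud(p);rim(P,(692,-158),56,44)
E
```

```text
t 13.93 pos [706.8 -85.1  43.5] rpy [-3.139e+00  1.000e-03 -1.759e+00] q6 -0.3 w 13.8 ff 30.0 ft [-1.2  2.1  5.4]
rim 7356 (array([ 692.30589118, -158.27065768]), 40.69764878459977) 55.069733344436585
```

play_rows(rows=[{"fingers": 0, "linear": [0, 0, -0.02], "turn": 0}, {"fingers": 0, "linear": [0, 0, -0.05], "turn": 0}, {"fingers": 0, "linear": [0, 0, -0.09], "turn": 0}, {"fingers": 0, "linear": [0, 0, -0.12], "turn": 0}, {"fingers": 0, "linear": [0, 0, -0.12], "turn": 0}])

```text
time: 14.6
position: [707.3, -85.5, 165.3]
orientation: [-3.135, 0.002, -1.76]
ft_force: [0.4, -0.2, -1.1]
gripper_width: 13.8
finger_force: 30.0
```

```bash
python3 - <<'E'
from h import *
st();p=arm.capture('wrist');P=cloud(p)
rim(P,(692,-158),56+120,44);print([(round(d['p'],2),np.round(d['point'],1).tolist()) for d in arm.place_of(p,'pan_c_center')][:2])
E
```

```text
t 14.6 pos [707.3 -85.5 165.3] rpy [-3.135e+00  2.000e-03 -1.760e+00] q6 -0.3 w 13.8 ff 30.0 ft [ 0.4 -0.2 -1.1]
rim 7802 (array([ 692.92365127, -158.75053685]), 40.58262762935773) 175.70908282233438
[(0.72, [690.8, -157.2, 144.4])]
```

```bash
python3 - <<'E'
from h import *
plan([(571,64,165,-1.59,0),(571,64,75,-1.59,0),(571,64,53,-1.59,0)])
E
```

```text
n=4 lin=[-0.1213, 0.1596, -0.0044] turn=-0.17 f=0   -> [571.0, 64.0, 165.0, -1.59]
n=2 lin=[-0.0, 0.0, 0.09] turn=-0.0 f=0   -> [571.0, 64.0, 75.0, -1.59]
n=1 lin=[-0.0, 0.0, 0.022] turn=-0.0 f=0   -> [571.0, 64.0, 53.0, -1.59]
```

play_rows(rows=[{"fingers": 0, "linear": [-0.03, 0.04, 0], "turn": -0.04}, {"fingers": 0, "linear": [-0.065, 0.085, 0], "turn": -0.08}, {"fingers": 0, "linear": [-0.1, 0.13, 0], "turn": -0.13}, {"fingers": 0, "linear": [-0.1215, 0.1595, 0], "turn": -0.17}, {"fingers": 0, "linear": [-0.1215, 0.1595, 0], "turn": -0.17}])

```text
time: 15.32
position: [569.2, 65.2, 160.0]
orientation: [3.138, -0.001, -1.587]
ft_force: [-0.0, -0.9, -1.2]
gripper_width: 13.5
finger_force: 30.0
```

play_rows(rows=[{"fingers": 0, "linear": [0, 0, 0.02], "turn": 0}, {"fingers": 0, "linear": [0, 0, 0.045], "turn": 0}, {"fingers": 0, "linear": [0, 0, 0.06], "turn": 0}, {"fingers": 0, "linear": [0, 0, 0.06], "turn": 0}, {"fingers": 0, "linear": [0, 0, 0.06], "turn": 0}])

```text
time: 15.95
position: [572.6, 63.8, 102.0]
orientation: [-3.141, 0.0, -1.59]
ft_force: [0.5, 0.1, -0.9]
gripper_width: 13.9
finger_force: 30.0
```

```bash
python3 - <<'E'
from h import *
st();p=arm.capture('wrist');P=cloud(p);z=arm.get_state()['position'][2]
rim(P,(569.5,-10.6),z+12.5,44);plan([(571,64,53.5,-1.59,0)])
cv2.imwrite('pics/w4.png',p['img'][...,::-1])
E
```

```text
t 15.95 pos [572.6  63.8 102. ] rpy [-3.141  0.    -1.59 ] q6 -0.41 w 13.9 ff 30.0 ft [ 0.5  0.1 -0.9]
rim 6748 (array([571.0201525 , -10.82503803]), 40.85263622735214) 113.18434313187491
n=1 lin=[0.0, 0.0017, 0.0489] turn=0.0 f=0   -> [571.0, 64.0, 53.5, -1.59]
```

View pics/w4.png

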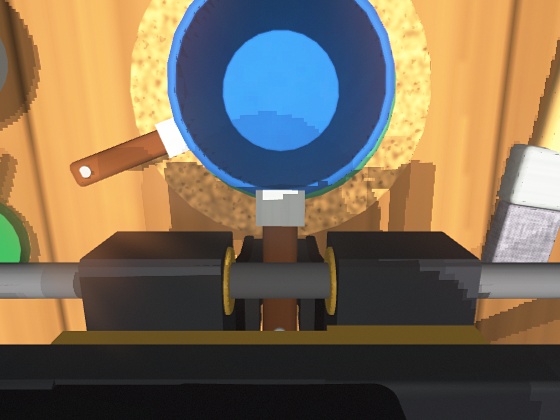

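The blue pan is centred and level over the green one, with the green handle clear at (120,155). I lower it.

play_rows(rows=[{"fingers": 0, "linear": [0, 0.001, 0.015], "turn": 0}, {"fingers": 0, "linear": [0, 0.001, 0.03], "turn": 0}, {"fingers": 0, "linear": [0, 0.001, 0.04], "turn": 0}, {"fingers": 0, "linear": [0, 0.001, 0.046], "turn": 0}, {"fingers": 0, "linear": [0, 0.001, 0.048], "turn": 0}])

```text
time: 16.62
position: [570.8, 63.9, 53.0]
orientation: [3.141, -0.0, -1.59]
ft_force: [-0.4, 0.1, -0.7]
gripper_width: 14.0
finger_force: 30.0
```

play_rows(rows=[{"fingers": 0, "linear": [0, 0, 0], "turn": 0}, {"fingers": 0.35, "linear": [0, 0, 0], "turn": 0}, {"fingers": 0.35, "linear": [0, 0, 0], "turn": 0}, {"fingers": 0.35, "linear": [0, 0, 0], "turn": 0}, {"fingers": 0.35, "linear": [0, 0, -0.04], "turn": 0}])

```text
time: 17.25
position: [568.6, 63.2, 91.2]
orientation: [3.134, -0.002, -1.59]
ft_force: [0.6, 0.3, 0.7]
gripper_width: 30.2
finger_force: 0.0
```

```bash
python3 - <<'E'
from h import *
st()
p=arm.capture('scene')
for l in ['pan_d_center','pan_d_tip','pan_a_center']: print(l,[(round(d['p'],2),np.round(d['point']).tolist()) for d in arm.place_of(p,l)][:3])
plan([(550,30,250,-1.5,.4),(482,-120,250,-1.29,.4)])
E
```

```text
t 17.25 pos [568.6  63.2  91.2] rpy [ 3.134e+00 -2.000e-03 -1.590e+00] q6 -0.41 w 30.2 ff 0.0 ft [0.6 0.3 0.7]
pan_d_center [(0.61, [499.0, -193.0, 34.0]), (0.39, [567.0, -11.0, 20.0])]
pan_d_tip [(0.87, [477.0, -100.0, 73.0])]
pan_a_center []
n=3 lin=[0.0346, 0.0206, -0.1556] turn=-0.09 f=0.4   -> [550.0, 30.0, 250.0, -1.5]
n=3 lin=[0.1448, 0.0784, -0.0] turn=-0.21 f=0.4   -> [482.0, -120.0, 250.0, -1.29]
```

play_rows(rows=[{"fingers": 0.4, "linear": [0, 0, -0.06], "turn": 0}, {"fingers": 0.4, "linear": [0.035, 0.021, -0.155], "turn": -0.09}, {"fingers": 0.4, "linear": [0.035, 0.021, -0.155], "turn": -0.09}, {"fingers": 0.4, "linear": [0.035, 0.021, -0.155], "turn": -0.09}])

```text
time: 17.95
position: [550.0, 28.9, 251.5]
orientation: [-3.136, 0.001, -1.501]
ft_force: [0.1, -0.0, -0.8]
gripper_width: 35.0
finger_force: 0.0
```

play_rows(rows=[{"fingers": 0.4, "linear": [0.145, 0.078, 0], "turn": -0.2}, {"fingers": 0.4, "linear": [0.145, 0.078, 0], "turn": -0.2}, {"fingers": 0.4, "linear": [0.145, 0.078, 0], "turn": -0.2}, {"fingers": 0.4, "linear": [0.145, 0.078, 0], "turn": -0.2}])

```text
time: 18.45
position: [479.7, -122.5, 246.6]
orientation: [3.138, 0.001, -1.304]
ft_force: [0.1, 0.3, -0.2]
gripper_width: 34.7
finger_force: 0.0
```

```bash
python3 - <<'E'
from h import *
st();p,P=look(['wrist'],'pan_d')
rim(P,(500,-192),62,35)
h=np.hypot(P[...,0]-482,P[...,1]+125)<32
Q=P.copy();Q[~h]=np.nan;handle(Q,(500,-192),67,45,105)
rim(P,(570,-11),65,44);rim(P,(570,-11),48,62)
E
```

```text
t 18.45 pos [ 479.7 -122.5  246.6] rpy [ 3.138e+00  1.000e-03 -1.304e+00] q6 0.19 w 34.7 ff 0.0 ft [ 0.1  0.3 -0.2]
wrist pan_d_center [(0.95, [499.0, -193.0, 29.0])]
wrist pan_d_tip [(0.89, [472.0, -105.0, 75.0])]
rim 1217 (array([ 502.07265694, -191.39631853]), 32.14986622751898) 61.31081048853953
handle n 852 ang -1.272 pt [ 482.19403 -125.47849] ends [ 475.  -102.1] [ 489.7 -149.7] z 57.0 83.0
rim 288 (array([568.65036054, -12.43888745]), 40.02141230377933) 64.67742110225498
rim 556 (array([568.51582219, -12.54278868]), 58.13441945017897) 47.74222656536837
```

```bash
python3 - <<'E'
from h import *
plan([(483,-129,48,-1.275,.4)])
E
```

```text
n=4 lin=[0.0087, 0.001, 0.1993] turn=-0.025 f=0.4   -> [483.0, -129.0, 48.0, -1.275]
```

play_rows(rows=[{"fingers": 0.4, "linear": [0.009, 0.001, 0.15], "turn": -0.028}, {"fingers": 0.4, "linear": [0.009, 0.001, 0.15], "turn": -0.028}, {"fingers": 0.4, "linear": [0.009, 0.001, 0.15], "turn": -0.028}, {"fingers": 0.4, "linear": [0.009, 0.001, 0.15], "turn": -0.028}, {"fingers": 0.4, "linear": [0.009, 0.001, 0.15], "turn": -0.028}])

```text
time: 19.23
position: [484.5, -129.2, 99.5]
orientation: [-3.14, -0.001, -1.27]
ft_force: [0.2, -1.2, 1.2]
gripper_width: 34.6
finger_force: 0.0
```

```bash
python3 - <<'E'
from h import *
st();plan([(483,-129,48.5,-1.275,.4)])
E
```

```text
t 19.23 pos [ 484.5 -129.2   99.5] rpy [-3.14e+00 -1.00e-03 -1.27e+00] q6 0.24 w 34.6 ff 0.0 ft [ 0.2 -1.2  1.2]
n=1 lin=[-0.0006, 0.0014, 0.051] turn=0.005 f=0.4   -> [483.0, -129.0, 48.5, -1.275]
```

play_rows(rows=[{"fingers": 0.4, "linear": [0, 0.001, 0.03], "turn": 0}, {"fingers": 0.4, "linear": [0, 0.001, 0.05], "turn": 0}, {"fingers": 0.4, "linear": [0, 0.001, 0.05], "turn": 0}, {"fingers": 0, "linear": [0, 0.001, 0.05], "turn": 0}, {"fingers": 0, "linear": [0, 0.001, 0.05], "turn": 0}])

```text
time: 19.85
position: [483.3, -130.0, 49.9]
orientation: [-3.139, -0.001, -1.271]
ft_force: [-0.2, -1.0, 0.2]
gripper_width: 22.3
finger_force: 0.0
```

play_rows(rows=[{"fingers": 0, "linear": [0, 0, 0], "turn": 0}, {"fingers": 0, "linear": [0, 0, 0], "turn": 0}, {"fingers": 0, "linear": [0, 0, 0], "turn": 0}])

```text
time: 20.23
position: [482.8, -129.9, 49.3]
orientation: [-3.14, -0.0, -1.271]
ft_force: [-0.6, 2.0, 6.8]
gripper_width: 13.4
finger_force: 30.0
```

```bash
python3 - <<'E'
from h import *
st();p=arm.capture('wrist');P=cloud(p);rim(P,(502,-191.5),62,35)
E
```

```text
t 20.23 pos [ 482.8 -129.9   49.3] rpy [-3.14  -0.    -1.271] q6 0.24 w 13.4 ff 30.0 ft [-0.6  2.   6.8]
rim 7145 (array([ 502.15851085, -191.79002474]), 31.84044770895188) 61.16996044068375
```

play_rows(rows=[{"fingers": 0, "linear": [0, 0, -0.02], "turn": 0}, {"fingers": 0, "linear": [0, 0, -0.05], "turn": 0}, {"fingers": 0, "linear": [0, 0, -0.09], "turn": 0}, {"fingers": 0, "linear": [0, 0, -0.13], "turn": 0}, {"fingers": 0, "linear": [0, 0, -0.13], "turn": 0}])

```text
time: 20.9
position: [484.1, -130.2, 181.5]
orientation: [-3.135, -0.002, -1.272]
ft_force: [-0.1, 0.3, -1.7]
gripper_width: 13.7
finger_force: 30.0
```

```bash
python3 - <<'E'
from h import *
st();p=arm.capture('scene')
for l in ['pan_a_center','pan_c_center','pan_c_tip','pan_a_tip']: print(l,[(round(d['p'],2),np.round(d['point']).tolist()) for d in arm.place_of(p,l)][:3])
p=arm.capture('top');P=cloud(p);rim(P,(569,-11),65,44);rim(P,(569,-11),48,62)
E
```

```text
t 20.9 pos [ 484.1 -130.2  181.5] rpy [-3.135e+00 -2.000e-03 -1.272e+00] q6 0.24 w 13.7 ff 30.0 ft [-0.1  0.3 -1.7]
pan_a_center [(0.79, [570.0, -12.0, 23.0]), (0.16, [425.0, 258.0, 31.0])]
pan_c_center [(0.62, [572.0, -12.0, 37.0])]
pan_c_tip [(0.67, [504.0, -191.0, 163.0]), (0.61, [570.0, 92.0, 76.0])]
pan_a_tip [(0.91, [682.0, 32.0, 55.0])]
rim 100 (array([568.66413837,  -9.01636571]), 41.95797011319449) 64.95615025480579
rim 122 (array([570.37399644,  -9.93617015]), 58.440143295218164) 47.65458834031955
```

```bash
python3 - <<'E'
from h import *
plan([(512,19.8,180,-.49,0)])
E
```

```text
n=5 lin=[-0.1342, -0.0734, -0.0029] turn=-0.782 f=0   -> [512.0, 19.8, 180.0, -0.49]
```

play_rows(rows=[{"fingers": 0, "linear": [-0.03, -0.015, 0], "turn": -0.16}, {"fingers": 0, "linear": [-0.065, -0.035, 0], "turn": -0.33}, {"fingers": 0, "linear": [-0.1, -0.055, 0], "turn": -0.5}, {"fingers": 0, "linear": [-0.125, -0.068, 0], "turn": -0.66}, {"fingers": 0, "linear": [-0.134, -0.073, 0], "turn": -0.782}])

```text
time: 21.82
position: [512.4, 20.9, 177.5]
orientation: [3.14, 0.001, -0.484]
ft_force: [0.4, -0.5, -1.2]
gripper_width: 13.4
finger_force: 30.0
```

play_rows(rows=[{"fingers": 0, "linear": [0, 0, 0.02], "turn": 0}, {"fingers": 0, "linear": [0, 0, 0.04], "turn": 0}, {"fingers": 0, "linear": [0, 0, 0.055], "turn": 0}, {"fingers": 0, "linear": [0, 0, 0.055], "turn": 0}, {"fingers": 0, "linear": [0, 0, 0.055], "turn": 0}])

```text
time: 22.45
position: [513.0, 19.5, 124.0]
orientation: [-3.141, -0.001, -0.49]
ft_force: [-0.2, 0.6, -1.1]
gripper_width: 13.7
finger_force: 30.0
```

```bash
python3 - <<'E'
from h import *
st();p=arm.capture('wrist');P=cloud(p);z=arm.get_state()['position'][2]
rim(P,(569.3,-10.8),z+12.2,35);plan([(512.1,19.8,63.5,-.49,0)]);rim(P,(569.3,-10.8),65,44)
cv2.imwrite('pics/w5.png',p['img'][...,::-1])
E
```

```text
t 22.45 pos [513.   19.5 124. ] rpy [-3.141e+00 -1.000e-03 -4.900e-01] q6 0.73 w 13.7 ff 30.0 ft [-0.2  0.6 -1.1]
rim 7004 (array([570.82829707, -10.76830014]), 31.857031118983066) 135.46633304689024
n=2 lin=[-0.001, 0.0003, 0.0607] turn=0.0 f=0   -> [512.1, 19.8, 63.5, -0.49]
rim 1 None 69.46086810918877
```

View pics/w5.png

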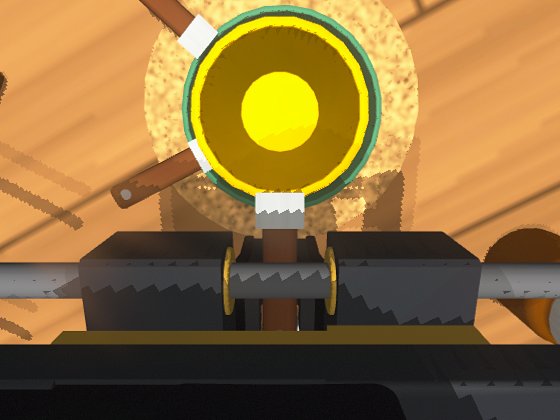

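The yellow pan is centred over the nest, and the other handles at (160,180) and (180,20) are clear. I lower it.

play_rows(rows=[{"fingers": 0, "linear": [-0.001, 0, 0.015], "turn": 0}, {"fingers": 0, "linear": [-0.001, 0, 0.03], "turn": 0}, {"fingers": 0, "linear": [-0.001, 0, 0.043], "turn": 0}, {"fingers": 0, "linear": [-0.001, 0, 0.053], "turn": 0}, {"fingers": 0, "linear": [-0.001, 0, 0.06], "turn": 0}])

```text
time: 23.12
position: [511.2, 19.9, 62.9]
orientation: [3.14, 0.001, -0.49]
ft_force: [-18.1, 10.4, 31.1]
gripper_width: 13.5
finger_force: 30.0
```

play_rows(rows=[{"fingers": 0, "linear": [0, 0, 0], "turn": 0}, {"fingers": 0, "linear": [0, 0, 0], "turn": 0}])

```text
time: 23.38
position: [511.8, 20.1, 63.6]
orientation: [-3.141, -0.0, -0.49]
ft_force: [0.7, -0.8, -1.7]
gripper_width: 13.8
finger_force: 30.0
```

```bash
python3 - <<'E'
from h import *
st();p=arm.capture('wrist');P=cloud(p)
rim(P,(570,-10.8),76,35)
E
```

```text
t 23.38 pos [511.8  20.1  63.6] rpy [-3.141 -0.    -0.49 ] q6 0.72 w 13.8 ff 30.0 ft [ 0.7 -0.8 -1.7]
rim 7951 (array([569.3286327 ,  -7.50799858]), 33.06372492611793) 74.87344288908166
```

play_rows(rows=[{"fingers": 0.35, "linear": [0, 0, 0], "turn": 0}, {"fingers": 0.35, "linear": [0, 0, 0], "turn": 0}, {"fingers": 0.35, "linear": [0, 0, 0], "turn": 0}, {"fingers": 0.35, "linear": [0, 0, -0.04], "turn": 0}, {"fingers": 0.35, "linear": [0, 0, -0.09], "turn": 0}])

```text
time: 24.05
position: [510.8, 19.7, 153.6]
orientation: [3.139, 0.002, -0.49]
ft_force: [0.6, 0.2, -0.1]
gripper_width: 30.4
finger_force: 0.0
```

play_rows(rows=[{"fingers": 0.35, "linear": [0, 0, -0.17], "turn": 0}, {"fingers": 0.35, "linear": [0, 0, -0.17], "turn": 0}, {"fingers": 0.35, "linear": [0, 0, -0.17], "turn": 0}, {"fingers": 0.35, "linear": [0, 0, -0.17], "turn": 0}, {"fingers": 0.35, "linear": [0, 0, -0.17], "turn": 0}])

```text
time: 24.68
position: [511.0, 20.0, 322.7]
orientation: [3.141, 0.001, -0.49]
ft_force: [-0.5, 0.2, -1.3]
gripper_width: 30.1
finger_force: 0.0
```

```bash
cat > nest.py <<'E'
from h import *
p=arm.capture('wrist');P=cloud(p);cv2.imwrite('pics/nest%d.png'%p['shot'],p['img'][...,::-1]);print(p['shot'])
for nm,h,R in(('d',76,35),('c',65,44),('a',48,62)):
    r=np.hypot(P[...,0]-569.5,P[...,1]+10.8);k=(r<R+9)&(r>R-9)&(abs(P[...,2]-h)<6);hs=cv2.cvtColor(p['img'],cv2.COLOR_RGB2HSV)
    hue=hs[...,0];k&={'d':(hue>24)&(hue<36),'c':(hue>95)&(hue<125),'a':(hue>45)&(hue<94)}[nm]
    q=P[k]
    if len(q)<20: print(nm,len(q));continue
    A=np.c_[q[:,:2]-q[:,:2].mean(0),np.ones(len(q))];s=np.linalg.lstsq(A,q[:,2],rcond=None)[0]
    print(nm,len(q),'c',fitc(q[:,:2]),'tilt',s[:2].round(3),'z',s[2].round(1))
E
python3 - <<'E'
from h import *
st()
exec(open('nest.py').read())
E
cp pics/nest*.png pics/n.png
```

```text
t 24.68 pos [511.   20.  322.7] rpy [ 3.141e+00  1.000e-03 -4.900e-01] q6 0.72 w 30.1 ff 0.0 ft [-0.5  0.2 -1.3]
25
d 618 c (array([569.06544494,  -8.52588129]), 33.32862227873919) tilt [ 0.003 -0.013] z 75.8
c 920 c (array([569.69326734, -10.07948415]), 41.132353906460054) tilt [ 0.011 -0.005] z 64.4
a 1031 c (array([569.23986282, -10.86209387]), 58.88742740185032) tilt [ 0.01  -0.004] z 47.5
```

View pics/n.png

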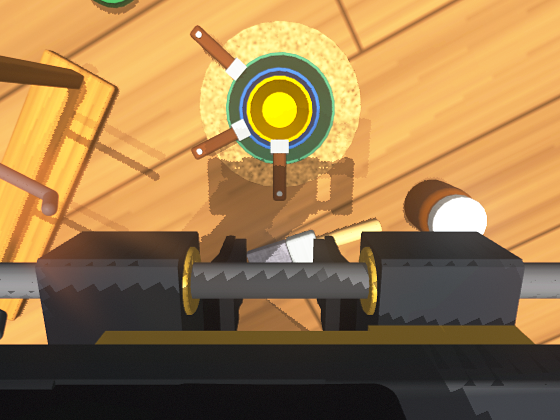

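The nest is flat and concentric: rims at z 75.8, 64.4 and 47.5, tilt under 0.015. The handles are fanned, and the stack is centred on the mat at (280,105). Next come the pails.

```bash
python3 - <<'E'
from h import *
plan([(414,236,270,-2.136,.5)])
E
```

```text
n=5 lin=[-0.0936, -0.0725, 0.026] turn=0.823 f=0.5   -> [462.41, 127.963, 296.043, -1.313]
n=5 lin=[-0.1168, 0.0193, 0.026] turn=0.823 f=0.5   -> [414.0, 236.0, 270.0, -2.136]
```

play_rows(rows=[{"fingers": 0.5, "linear": [-0.094, -0.072, 0.026], "turn": 0.823}, {"fingers": 0.5, "linear": [-0.094, -0.072, 0.026], "turn": 0.823}, {"fingers": 0.5, "linear": [-0.094, -0.072, 0.026], "turn": 0.823}, {"fingers": 0.5, "linear": [-0.094, -0.072, 0.026], "turn": 0.823}, {"fingers": 0.5, "linear": [-0.094, -0.072, 0.026], "turn": 0.823}])

```text
time: 25.35
position: [461.7, 127.8, 295.7]
orientation: [3.138, -0.001, -1.316]
ft_force: [-0.3, 0.6, -0.2]
gripper_width: 43.6
finger_force: 0.0
```

play_rows(rows=[{"fingers": 0.5, "linear": [-0.117, 0.019, 0.026], "turn": 0.823}, {"fingers": 0.5, "linear": [-0.117, 0.019, 0.026], "turn": 0.823}, {"fingers": 0.5, "linear": [-0.117, 0.019, 0.026], "turn": 0.823}, {"fingers": 0.5, "linear": [-0.117, 0.019, 0.026], "turn": 0.823}, {"fingers": 0.5, "linear": [-0.117, 0.019, 0.026], "turn": 0.823}])

```text
time: 25.98
position: [413.5, 235.8, 269.7]
orientation: [3.141, -0.004, -2.139]
ft_force: [0.9, -0.3, 0.1]
gripper_width: 43.4
finger_force: 0.0
```

```bash
cat >> h.py <<'E'
def bail(P,c,z=118,R=48):
    k=(np.hypot(P[...,0]-c[0],P[...,1]-c[1])<R)&(abs(P[...,2]-z-2)<8);q=P[k]
    l=cv2.fitLine(q[:,:2].astype(np.float32),cv2.DIST_HUBER,0,.01,.01).ravel();s=(q[:,:2]-l[2:])@l[:2];a,b=np.percentile(s,[1,99])
    print('bail',len(q),'ang',round(math.atan2(l[1],l[0]),3),'mid',(l[2:]+l[:2]*(a+b)/2).round(1),'len',b-a,'z',np.percentile(q[:,2],[5,50,95]).round(1))
def rack(P):
    for c in((639,199),(576,292),(517,388)):
        k=(abs(P[...,0]-c[0])<60)&(abs(P[...,1]-c[1])<60)&(P[...,2]>203)&(P[...,2]<222);
        d=np.array([.84,.543]);v=P[...,:2]-np.array(c);s=v@d;t=v@np.array([-d[1],d[0]])
        k&=(abs(s)<42)&(abs(t)<20);r=P[k]
        if len(r)>15:
            l=cv2.fitLine(r[:,:2].astype(np.float32),cv2.DIST_HUBER,0,.01,.01).ravel();print('hook',c,len(r),'t at point',(((l[2:]-c)@np.array([-d[1],d[0]]))).round(1),'ang',round(math.atan2(l[1],l[0]),3),'z',np.percentile(r[:,2],90))
E
python3 - <<'E'
from h import *
st();p=arm.capture('wrist');P=cloud(p);bail(P,(426,254.5));rack(P)
for l in('pail_1_bail','pail_1_center'):print(l,[(round(d['p'],2),np.round(d['point']).tolist()) for d in arm.place_of(p,l)][:3])
E
```

```text
t 25.98 pos [413.5 235.8 269.7] rpy [ 3.141 -0.004 -2.139] q6 -1.43 w 43.4 ff 0.0 ft [ 0.9 -0.3  0.1]
bail 808 ang 1.003 mid [423.9 255.1] len 77.17388386777222 z [119.3 121.4 123. ]
pail_1_bail [(0.9, [426.0, 250.0, 116.0])]
pail_1_center [(0.88, [427.0, 255.0, 32.0])]
```

play_rows(rows=[{"fingers": 0.5, "linear": [0, 0, 0.06], "turn": 0}, {"fingers": 0.5, "linear": [0, 0, 0.11], "turn": 0}, {"fingers": 0.5, "linear": [0, 0, 0.14], "turn": 0}, {"fingers": 0.5, "linear": [0, 0, 0.16], "turn": 0}, {"fingers": 0.5, "linear": [0, 0, 0.17], "turn": 0}])

```text
time: 26.75
position: [413.8, 235.2, 100.0]
orientation: [3.141, -0.003, -2.134]
ft_force: [-0.2, 0.4, 0.0]
gripper_width: 43.4
finger_force: 0.0
```

play_rows(rows=[{"fingers": 0.5, "linear": [0, 0, 0], "turn": 0}, {"fingers": 0, "linear": [0, 0, 0], "turn": 0}, {"fingers": 0, "linear": [0, 0, 0], "turn": 0}, {"fingers": 0, "linear": [0, 0, 0], "turn": 0}, {"fingers": 0, "linear": [0, 0, 0], "turn": 0}])

```text
time: 27.38
position: [414.4, 236.1, 101.9]
orientation: [-3.141, 0.001, -2.136]
ft_force: [-0.2, -0.1, 0.5]
gripper_width: 11.6
finger_force: 0.0
```

```bash
python3 - <<'E'
from h import *
st();p=arm.capture('wrist');P=cloud(p);bail(P,(425,254.8))
d=np.array([.84,.543]);h0=np.array([638.5,199])
E
```

```text
t 27.38 pos [414.4 236.1 101.9] rpy [-3.141e+00  1.000e-03 -2.136e+00] q6 -1.42 w 11.6 ff 0.0 ft [-0.2 -0.1  0.5]
bail 1977 ang 1.008 mid [414.5 239.9] len 43.16608819048977 z [114.  121.3 126.2]
```

play_rows(rows=[{"fingers": 0, "linear": [0, 0, 0], "turn": 0}, {"fingers": 0, "linear": [0, 0, 0], "turn": 0}, {"fingers": 0, "linear": [0, 0, 0], "turn": 0}])

```text
time: 27.8
position: [414.3, 236.1, 101.7]
orientation: [-3.142, 0.0, -2.136]
ft_force: [-1.2, 0.2, 3.4]
gripper_width: 6.7
finger_force: 30.0
```

play_rows(rows=[{"fingers": 0, "linear": [0, 0, -0.02], "turn": 0}, {"fingers": 0, "linear": [0, 0, -0.05], "turn": 0}, {"fingers": 0, "linear": [0, 0, -0.09], "turn": 0}, {"fingers": 0, "linear": [0, 0, -0.12], "turn": 0}, {"fingers": 0, "linear": [0, 0, -0.137], "turn": 0}])

```text
time: 28.42
position: [414.4, 236.1, 239.7]
orientation: [-3.142, 0.001, -2.136]
ft_force: [0.2, 0.4, -2.0]
gripper_width: 6.6
finger_force: 30.0
```

```bash
python3 - <<'E'
from h import *
st();p=arm.capture('wrist');P=cloud(p);bail(P,(425,254.8),255)
plan([(541,109,239,-.998,0)])
E
```

```text
t 28.43 pos [414.4 236.1 239.7] rpy [-3.142e+00  1.000e-03 -2.136e+00] q6 -1.42 w 6.6 ff 30.0 ft [ 0.2  0.4 -2. ]
bail 1882 ang 0.998 mid [416.1 239. ] len 43.47601829882035 z [251.  259.4 263.3]
n=4 lin=[0.0203, -0.0873, 0.0012] turn=-0.569 f=0   -> [478.138, 172.809, 240.248, -1.567]
n=4 lin=[0.0641, -0.0626, 0.0012] turn=-0.569 f=0   -> [541.0, 109.0, 239.0, -0.998]
```

play_rows(rows=[{"fingers": 0, "linear": [0.004, -0.018, 0], "turn": -0.1}, {"fingers": 0, "linear": [0.009, -0.038, 0], "turn": -0.23}, {"fingers": 0, "linear": [0.014, -0.06, 0], "turn": -0.37}, {"fingers": 0, "linear": [0.018, -0.078, 0], "turn": -0.5}, {"fingers": 0, "linear": [0.02, -0.087, 0], "turn": -0.569}])

```text
time: 29.1
position: [477.1, 171.6, 237.0]
orientation: [3.139, -0.001, -1.565]
ft_force: [0.1, -0.4, -1.8]
gripper_width: 7.2
finger_force: 30.0
```

play_rows(rows=[{"fingers": 0, "linear": [0.013, -0.013, 0], "turn": -0.1}, {"fingers": 0, "linear": [0.028, -0.028, 0], "turn": -0.23}, {"fingers": 0, "linear": [0.044, -0.043, 0], "turn": -0.37}, {"fingers": 0, "linear": [0.058, -0.057, 0], "turn": -0.5}, {"fingers": 0, "linear": [0.064, -0.0625, 0], "turn": -0.569}])

```text
time: 29.72
position: [539.9, 107.9, 236.8]
orientation: [3.139, 0.001, -0.997]
ft_force: [-0.5, 0.1, -1.7]
gripper_width: 6.6
finger_force: 30.0
```

```bash
python3 - <<'E'
from h import *
st();p=arm.capture('wrist');P=cloud(p);cv2.imwrite('pics/w6.png',p['img'][...,::-1]);rack(P);bail(P,(529,127),255)
p=arm.capture('top');P=cloud(p);rack(P);cv2.imwrite('pics/t6.png',p['img'][...,::-1][120:330,60:320].repeat(2,0).repeat(2,1))
print([(round(d['p'],2),np.round(d['point']).tolist()) for d in arm.place_of(p,'pail_1_bail')][:3])
E
```

```text
t 29.73 pos [539.9 107.9 236.8] rpy [ 3.139e+00  1.000e-03 -9.970e-01] q6 0.08 w 6.6 ff 30.0 ft [-0.5  0.1 -1.7]
bail 1842 ang -1.006 mid [538.6 110.6] len 42.88397958915511 z [251.  256.8 262.6]
hook (639, 199) 55 t at point -1.3 ang 0.596 z 218.66565912627624
hook (576, 292) 69 t at point 1.1 ang 0.58 z 218.47005056697031
hook (517, 388) 51 t at point 3.1 ang 0.578 z 217.58242168032734
[(0.75, [531.0, 127.0, 256.0])]
```

View pics/w6.png

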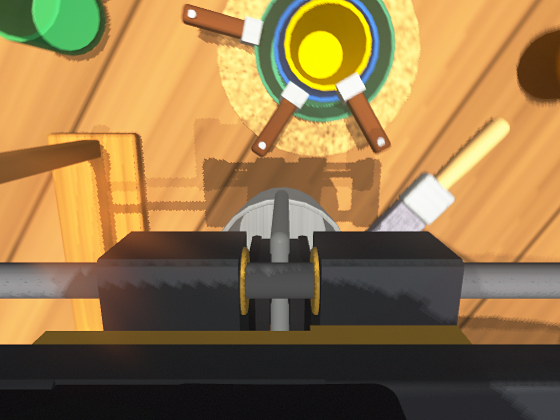

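The pail hangs straight under the fingers at (280,225). I slide it over hook_0.

```bash
python3 - <<'E'
from h import *
plan([(595,142,242,-.998,0),(648,178,242,-.998,0),(648,178,206,-.998,0)])
E
```

```text
n=2 lin=[0.0017, -0.0649, -0.0049] turn=-0.002 f=0   -> [595.0, 142.0, 242.0, -0.998]
n=2 lin=[-0.0015, -0.0641, -0.0] turn=-0.0 f=0   -> [648.0, 178.0, 242.0, -0.998]
n=1 lin=[0.0, -0.0, 0.036] turn=-0.0 f=0   -> [648.0, 178.0, 206.0, -0.998]
```

play_rows(rows=[{"fingers": 0, "linear": [0, -0.015, -0.004], "turn": 0}, {"fingers": 0, "linear": [0, -0.03, -0.004], "turn": 0}, {"fingers": 0, "linear": [0, -0.045, -0.004], "turn": 0}, {"fingers": 0, "linear": [0, -0.06, -0.004], "turn": 0}, {"fingers": 0, "linear": [0, -0.065, -0.004], "turn": 0}])

```text
time: 30.5
position: [595.2, 144.7, 241.9]
orientation: [3.141, 0.0, -0.998]
ft_force: [-0.3, -0.8, -2.1]
gripper_width: 6.8
finger_force: 30.0
```

play_rows(rows=[{"fingers": 0, "linear": [0, -0.015, 0], "turn": 0}, {"fingers": 0, "linear": [0, -0.03, 0], "turn": 0}, {"fingers": 0, "linear": [0, -0.045, 0], "turn": 0}, {"fingers": 0, "linear": [0, -0.06, 0], "turn": 0}, {"fingers": 0, "linear": [0, -0.064, 0], "turn": 0}])

```text
time: 31.12
position: [649.0, 179.3, 242.0]
orientation: [3.141, 0.0, -0.998]
ft_force: [0.4, -0.1, -2.4]
gripper_width: 6.9
finger_force: 30.0
```

```bash
python3 - <<'E'
from h import *
st();p=arm.capture('scene');cv2.imwrite('pics/s7.png',cv2.resize(p['img'][150:310,300:470][...,::-1],None,fx=3.5,fy=3.5,interpolation=2))
print([(round(d['p'],2),np.round(d['point']).tolist()) for d in arm.place_of(p,'pail_1_bail')][:3])
plan([(648,178,205,-.998,0)])
E
```

```text
t 31.12 pos [649.  179.3 242. ] rpy [ 3.141  0.    -0.998] q6 0.06 w 6.9 ff 30.0 ft [ 0.4 -0.1 -2.4]
[(0.86, [640.0, 193.0, 260.0])]
n=1 lin=[0.0005, 0.0008, 0.0371] turn=0.0 f=0   -> [648.0, 178.0, 205.0, -0.998]
```

View pics/s7.png

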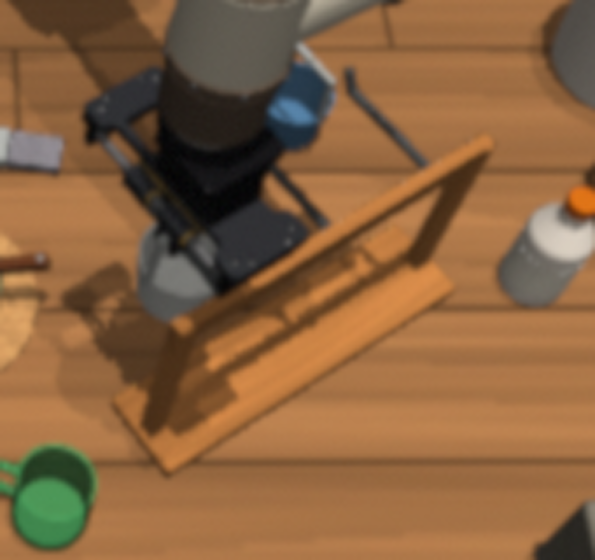

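The pail is at hook_0, just in front of the rail. I lower it and watch the force.

play_rows(rows=[{"fingers": 0, "linear": [0, 0.001, 0.01], "turn": 0}, {"fingers": 0, "linear": [0, 0.001, 0.02], "turn": 0}, {"fingers": 0, "linear": [0, 0.001, 0.028], "turn": 0}, {"fingers": 0, "linear": [0, 0.001, 0.034], "turn": 0}, {"fingers": 0, "linear": [0, 0.001, 0.034], "turn": 0}])

```text
time: 31.85
position: [647.1, 178.1, 207.8]
orientation: [3.14, 0.0, -0.998]
ft_force: [-0.0, 0.3, -1.2]
gripper_width: 6.7
finger_force: 30.0
```

play_rows(rows=[{"fingers": 0, "linear": [0, 0, 0.002], "turn": 0}, {"fingers": 0, "linear": [0, 0, 0.003], "turn": 0}, {"fingers": 0, "linear": [0, 0, 0.003], "turn": 0}])

```text
time: 32.22
position: [647.4, 178.2, 205.7]
orientation: [-3.141, -0.0, -0.998]
ft_force: [-0.4, 0.6, -1.0]
gripper_width: 6.7
finger_force: 30.0
```

play_rows(rows=[{"fingers": 0, "linear": [0, 0, 0.001], "turn": 0}, {"fingers": 0, "linear": [0, 0, 0.002], "turn": 0}, {"fingers": 0, "linear": [0, 0, 0.003], "turn": 0}, {"fingers": 0, "linear": [0, 0, 0.003], "turn": 0}])

```text
time: 32.72
position: [647.4, 178.2, 202.5]
orientation: [-3.142, -0.0, -0.998]
ft_force: [-0.5, 0.3, -0.8]
gripper_width: 6.9
finger_force: 30.0
```

```bash
python3 - <<'E'
from h import *
st();p=arm.capture('wrist');P=cloud(p);cv2.imwrite('pics/w8.png',p['img'][...,::-1]);bail(P,(647.4+0,178),221,30)
E
```

```text
t 32.73 pos [647.4 178.2 202.5] rpy [-3.142 -0.    -0.998] q6 0.06 w 6.9 ff 30.0 ft [-0.5  0.3 -0.8]
bail 1838 ang -0.989 mid [646.1 181. ] len 43.03844561473875 z [216.7 222.4 228.5]
```

View pics/w8.png

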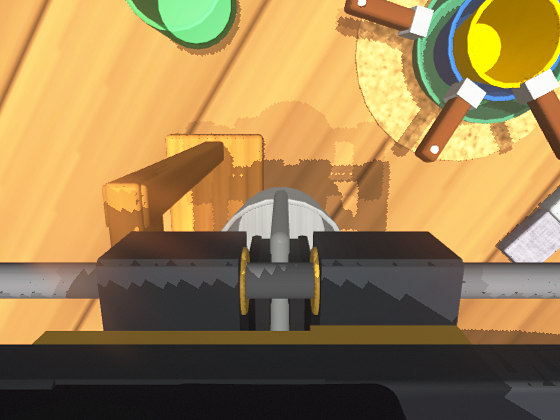

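The weight is partly off the gripper. I lower a touch more and open.

play_rows(rows=[{"fingers": 0, "linear": [0, 0, 0.001], "turn": 0}, {"fingers": 0, "linear": [0, 0, 0.002], "turn": 0}, {"fingers": 0, "linear": [0, 0, 0.002], "turn": 0}])

```text
time: 33.15
position: [647.6, 178.2, 201.6]
orientation: [-3.14, -0.001, -0.997]
ft_force: [-1.3, -0.3, 3.6]
gripper_width: 6.8
finger_force: 30.0
```

play_rows(rows=[{"fingers": 0.15, "linear": [0, 0, 0], "turn": 0}, {"fingers": 0.25, "linear": [0, 0, 0], "turn": 0}, {"fingers": 0.25, "linear": [0, 0, 0], "turn": 0}, {"fingers": 0.25, "linear": [0, 0, 0], "turn": 0}, {"fingers": 0.25, "linear": [0, 0, 0], "turn": 0}])

```text
time: 33.78
position: [647.4, 178.2, 200.4]
orientation: [3.141, 0.0, -0.998]
ft_force: [-0.5, -0.4, 0.2]
gripper_width: 21.9
finger_force: 0.0
```

play_rows(rows=[{"fingers": 0.25, "linear": [0, 0, -0.02], "turn": 0}, {"fingers": 0.25, "linear": [0, 0, -0.05], "turn": 0}, {"fingers": 0.25, "linear": [0, 0, -0.1], "turn": 0}, {"fingers": 0.25, "linear": [0, 0, -0.14], "turn": 0}, {"fingers": 0.25, "linear": [0, 0, -0.14], "turn": 0}])

```text
time: 34.4
position: [648.8, 178.5, 345.4]
orientation: [-3.133, -0.002, -0.998]
ft_force: [-0.6, 0.5, -1.0]
gripper_width: 21.9
finger_force: 0.0
```

```bash
python3 - <<'E'
from h import *
st();p=arm.capture('wrist');P=cloud(p);bail(P,(636,196.4),219)
p=arm.capture('scene');print([(round(d['p'],2),np.round(d['point']).tolist()) for d in arm.place_of(p,'pail_1_bail')][:4])
print([(round(d['p'],2),np.round(d['point']).tolist()) for d in arm.place_of(p,'pail_3_center')][:4])
plan([(480,180,345,-1.8,.5),(344,347,270,-2.597,.5)])
E
```

```text
t 34.4 pos [648.8 178.5 345.4] rpy [-3.133e+00 -2.000e-03 -9.980e-01] q6 0.06 w 21.9 ff 0.0 ft [-0.6  0.5 -1. ]
bail 1922 ang 0.567 mid [636.4 195.4] len 92.7263009862429 z [213.5 215.8 223.3]
[(0.62, [639.0, 195.0, 220.0])]
[(0.73, [364.0, 358.0, 28.0])]
n=5 lin=[-0.0921, 0.1392, -0.0062] turn=0.802 f=0.5   -> [480.0, 180.0, 345.0, -1.8]
n=5 lin=[-0.1317, 0.1704, 0.075] turn=0.797 f=0.5   -> [344.0, 347.0, 270.0, -2.597]
```

play_rows(rows=[{"fingers": 0.5, "linear": [-0.092, 0.139, 0], "turn": 0.802}, {"fingers": 0.5, "linear": [-0.092, 0.139, 0], "turn": 0.802}, {"fingers": 0.5, "linear": [-0.092, 0.139, 0], "turn": 0.802}, {"fingers": 0.5, "linear": [-0.092, 0.139, 0], "turn": 0.802}, {"fingers": 0.5, "linear": [-0.092, 0.139, 0], "turn": 0.802}])

```text
time: 35.22
position: [479.6, 179.9, 339.8]
orientation: [3.141, -0.001, -1.801]
ft_force: [-0.6, 0.8, -0.8]
gripper_width: 43.4
finger_force: 0.0
```

play_rows(rows=[{"fingers": 0.5, "linear": [-0.132, 0.17, 0.072], "turn": 0.797}, {"fingers": 0.5, "linear": [-0.132, 0.17, 0.072], "turn": 0.797}, {"fingers": 0.5, "linear": [-0.132, 0.17, 0.072], "turn": 0.797}, {"fingers": 0.5, "linear": [-0.132, 0.17, 0.072], "turn": 0.797}, {"fingers": 0.5, "linear": [-0.132, 0.17, 0.072], "turn": 0.797}])

```text
time: 35.85
position: [342.5, 348.1, 265.8]
orientation: [-3.139, -0.005, -2.597]
ft_force: [-0.5, -0.1, 0.9]
gripper_width: 43.8
finger_force: 0.0
```

```bash
python3 - <<'E'
from h import *
st();p=arm.capture('wrist');P=cloud(p);bail(P,(363.5,359.5));rack(P)
for l in('pail_3_bail','pail_3_center'):print(l,[(round(d['p'],2),np.round(d['point']).tolist()) for d in arm.place_of(p,l)][:3])
plan([(344.7,348,110,-2.597,.5)])
E
```

```text
t 35.85 pos [342.5 348.1 265.8] rpy [-3.139 -0.005 -2.597] q6 -2.15 w 43.8 ff 0.0 ft [-0.5 -0.1  0.9]
bail 805 ang 0.545 mid [360.8 359.9] len 77.17819495512447 z [119.4 121.5 123. ]
pail_3_bail [(0.61, [365.0, 361.0, 117.0])]
pail_3_center [(0.6, [363.0, 356.0, 27.0])]
n=3 lin=[-0.0006, 0.0007, 0.1575] turn=0.004 f=0.5   -> [344.7, 348.0, 110.0, -2.597]
```

play_rows(rows=[{"fingers": 0.5, "linear": [-0.001, 0, 0.06], "turn": 0}, {"fingers": 0.5, "linear": [-0.001, 0, 0.11], "turn": 0}, {"fingers": 0.5, "linear": [-0.001, 0, 0.14], "turn": 0}, {"fingers": 0.5, "linear": [-0.001, 0, 0.16], "turn": 0}, {"fingers": 0.5, "linear": [-0.001, 0, 0.167], "turn": 0}])

```text
time: 36.62
position: [346.2, 346.5, 100.4]
orientation: [-3.14, -0.002, -2.597]
ft_force: [-0.5, -0.3, 0.4]
gripper_width: 43.5
finger_force: 0.0
```

play_rows(rows=[{"fingers": 0.5, "linear": [0, 0, 0], "turn": 0}, {"fingers": 0, "linear": [0, 0, 0], "turn": 0}, {"fingers": 0, "linear": [0, 0, 0], "turn": 0}, {"fingers": 0, "linear": [0, 0, 0], "turn": 0}, {"fingers": 0, "linear": [0, 0, 0], "turn": 0}])

```text
time: 37.25
position: [346.0, 347.9, 101.8]
orientation: [3.141, 0.0, -2.597]
ft_force: [-0.7, -0.2, 0.0]
gripper_width: 11.4
finger_force: 0.2
```

play_rows(rows=[{"fingers": 0, "linear": [0, 0, 0], "turn": 0}, {"fingers": 0, "linear": [0, 0, 0], "turn": 0}, {"fingers": 0, "linear": [0, 0, 0], "turn": 0}])

```text
time: 37.62
position: [346.1, 348.0, 101.8]
orientation: [3.141, 0.0, -2.597]
ft_force: [-0.4, 0.9, 2.1]
gripper_width: 6.7
finger_force: 30.0
```

play_rows(rows=[{"fingers": 0, "linear": [0, 0, -0.02], "turn": 0}, {"fingers": 0, "linear": [0, 0, -0.05], "turn": 0}, {"fingers": 0, "linear": [0, 0, -0.09], "turn": 0}, {"fingers": 0, "linear": [0, 0, -0.12], "turn": 0}, {"fingers": 0, "linear": [0, 0, -0.142], "turn": 0}])

```text
time: 38.25
position: [345.8, 347.6, 244.5]
orientation: [3.141, 0.0, -2.597]
ft_force: [-0.4, 0.1, -1.5]
gripper_width: 7.1
finger_force: 30.0
```

```bash
python3 - <<'E'
from h import *
st();p=arm.capture('wrist');P=cloud(p);bail(P,(362,359.5),258)
plan([(426,306.7,242,-.998,0)])
E
```

```text
t 38.25 pos [345.8 347.6 244.5] rpy [ 3.141  0.    -2.597] q6 -2.15 w 7.1 ff 30.0 ft [-0.4  0.1 -1.5]
bail 1959 ang 0.543 mid [347.3 349. ] len 45.315197858435724 z [254.1 264.2 266.2]
n=5 lin=[-0.0229, -0.0385, 0.0027] turn=-0.799 f=0   -> [386.455, 327.721, 244.653, -1.797]
n=5 lin=[0.0116, -0.0433, 0.0027] turn=-0.799 f=0   -> [426.0, 306.7, 242.0, -0.998]
```

play_rows(rows=[{"fingers": 0, "linear": [-0.004, -0.006, 0], "turn": -0.13}, {"fingers": 0, "linear": [-0.009, -0.015, 0], "turn": -0.3}, {"fingers": 0, "linear": [-0.015, -0.025, 0], "turn": -0.48}, {"fingers": 0, "linear": [-0.02, -0.034, 0], "turn": -0.66}, {"fingers": 0, "linear": [-0.023, -0.0385, 0], "turn": -0.8}])

```text
time: 38.92
position: [385.5, 326.0, 242.1]
orientation: [3.14, -0.002, -1.793]
ft_force: [-1.2, -0.3, -0.5]
gripper_width: 7.1
finger_force: 30.0
```

play_rows(rows=[{"fingers": 0, "linear": [0.002, -0.007, 0], "turn": -0.13}, {"fingers": 0, "linear": [0.005, -0.017, 0], "turn": -0.3}, {"fingers": 0, "linear": [0.008, -0.028, 0], "turn": -0.48}, {"fingers": 0, "linear": [0.01, -0.038, 0], "turn": -0.66}, {"fingers": 0, "linear": [0.012, -0.043, 0], "turn": -0.798}])

```text
time: 39.55
position: [424.7, 304.8, 242.1]
orientation: [3.139, -0.0, -0.995]
ft_force: [0.1, -0.2, -1.2]
gripper_width: 6.5
finger_force: 30.0
```

```bash
python3 - <<'E'
from h import *
st();p=arm.capture('wrist');P=cloud(p);rack(P);p=arm.capture('top');P=cloud(p);rack(P);bail(P,(414.7,324.8),260)
plan([(525,370,243,-.998,0)])
E
```

```text
t 39.55 pos [424.7 304.8 242.1] rpy [ 3.139 -0.    -0.995] q6 -0.36 w 6.5 ff 30.0 ft [ 0.1 -0.2 -1.2]
hook (576, 292) 2560 t at point 2.6 ang 0.575 z 215.54022946930172
hook (639, 199) 136 t at point -0.9 ang 0.566 z 219.8019242695417
hook (576, 292) 137 t at point 1.3 ang 0.57 z 217.39208180885402
hook (517, 388) 53 t at point 3.0 ang 0.535 z 217.6253991597715
bail 1 ang -1.274 mid [433.  302.6] len 0.0 z [266.8 266.8 266.8]
n=2 lin=[-0.0007, -0.1196, -0.0008] turn=-0.002 f=0   -> [525.0, 370.0, 243.0, -0.998]
```

play_rows(rows=[{"fingers": 0, "linear": [0, -0.015, 0], "turn": 0}, {"fingers": 0, "linear": [0, -0.03, 0], "turn": 0}, {"fingers": 0, "linear": [0, -0.045, 0], "turn": 0}, {"fingers": 0, "linear": [0, -0.058, 0], "turn": 0}, {"fingers": 0, "linear": [0, -0.062, 0], "turn": 0}])

```text
time: 40.28
position: [477.7, 339.5, 243.0]
orientation: [3.141, -0.0, -0.999]
ft_force: [-0.7, 0.0, -0.7]
gripper_width: 6.7
finger_force: 30.0
```

play_rows(rows=[{"fingers": 0, "linear": [-0.001, -0.015, 0], "turn": 0}, {"fingers": 0, "linear": [-0.001, -0.03, 0], "turn": 0}, {"fingers": 0, "linear": [-0.001, -0.045, 0], "turn": 0}, {"fingers": 0, "linear": [-0.001, -0.058, 0], "turn": 0}, {"fingers": 0, "linear": [-0.001, -0.058, 0], "turn": 0}])

```text
time: 40.9
position: [525.8, 371.7, 243.0]
orientation: [3.141, -0.0, -0.999]
ft_force: [-0.1, -0.8, -1.8]
gripper_width: 6.9
finger_force: 30.0
```

```bash
python3 - <<'E'
from h import *
st();plan([(525,370.3,207,-.998,0)])
p=arm.capture('scene');print([(round(d['p'],2),np.round(d['point']).tolist()) for d in arm.place_of(p,'pail_3_bail')][:3])
E
```

```text
t 40.9 pos [525.8 371.7 243. ] rpy [ 3.141 -0.    -0.999] q6 -0.29 w 6.9 ff 30.0 ft [-0.1 -0.8 -1.8]
n=1 lin=[0.0007, 0.0014, 0.036] turn=-0.001 f=0   -> [525.0, 370.3, 207.0, -0.998]
[(0.77, [511.0, 391.0, 260.0])]
```

play_rows(rows=[{"fingers": 0, "linear": [0.001, 0.001, 0.01], "turn": 0}, {"fingers": 0, "linear": [0.001, 0.001, 0.02], "turn": 0}, {"fingers": 0, "linear": [0.001, 0.001, 0.028], "turn": 0}, {"fingers": 0, "linear": [0.001, 0.001, 0.034], "turn": 0}, {"fingers": 0, "linear": [0.001, 0.001, 0.036], "turn": 0}])

```text
time: 41.62
position: [524.7, 369.8, 206.9]
orientation: [3.141, -0.0, -0.999]
ft_force: [-0.6, -0.1, -1.2]
gripper_width: 6.3
finger_force: 30.0
```

play_rows(rows=[{"fingers": 0, "linear": [0, 0, 0.001], "turn": 0}, {"fingers": 0, "linear": [0, 0, 0.002], "turn": 0}, {"fingers": 0, "linear": [0, 0, 0.003], "turn": 0}, {"fingers": 0, "linear": [0, 0, 0.003], "turn": 0}])

```text
time: 42.12
position: [524.9, 369.9, 204.6]
orientation: [-3.142, 0.0, -0.999]
ft_force: [-0.3, 0.1, -2.1]
gripper_width: 7.1
finger_force: 30.0
```

play_rows(rows=[{"fingers": 0, "linear": [0, 0, 0.001], "turn": 0}, {"fingers": 0, "linear": [0, 0, 0.002], "turn": 0}, {"fingers": 0, "linear": [0, 0, 0.003], "turn": 0}, {"fingers": 0, "linear": [0, 0, 0.003], "turn": 0}])

```text
time: 42.62
position: [525.0, 369.9, 202.0]
orientation: [-3.141, -0.0, -0.999]
ft_force: [-0.2, -0.0, -0.1]
gripper_width: 6.7
finger_force: 30.0
```

play_rows(rows=[{"fingers": 0.15, "linear": [0, 0, 0], "turn": 0}, {"fingers": 0.25, "linear": [0, 0, 0], "turn": 0}, {"fingers": 0.25, "linear": [0, 0, 0], "turn": 0}, {"fingers": 0.25, "linear": [0, 0, 0], "turn": 0}, {"fingers": 0.25, "linear": [0, 0, 0], "turn": 0}])

```text
time: 43.25
position: [524.9, 369.9, 201.5]
orientation: [3.142, -0.0, -0.999]
ft_force: [0.2, 0.1, -0.3]
gripper_width: 21.6
finger_force: 0.0
```

play_rows(rows=[{"fingers": 0.25, "linear": [0, 0, -0.02], "turn": 0}, {"fingers": 0.25, "linear": [0, 0, -0.05], "turn": 0}, {"fingers": 0.25, "linear": [0, 0, -0.1], "turn": 0}, {"fingers": 0.25, "linear": [0, 0, -0.14], "turn": 0}, {"fingers": 0.25, "linear": [0, 0, -0.14], "turn": 0}])

```text
time: 43.88
position: [526.1, 370.7, 346.2]
orientation: [-3.133, 0.001, -0.999]
ft_force: [-0.1, 0.3, -1.1]
gripper_width: 22.0
finger_force: 0.0
```

```bash
python3 - <<'E'
from h import *
st();plan([(360,280,340,-1.5,.25)])
E
```

```text
t 43.88 pos [526.1 370.7 346.2] rpy [-3.133e+00  1.000e-03 -9.990e-01] q6 -0.29 w 22.0 ff 0.0 ft [-0.1  0.3 -1.1]
n=4 lin=[-0.0137, 0.1887, 0.0062] turn=0.501 f=0.25   -> [360.0, 280.0, 340.0, -1.5]
```

play_rows(rows=[{"fingers": 0.25, "linear": [0.02, 0.19, 0], "turn": 0.2}, {"fingers": 0.25, "linear": [0.02, 0.19, 0], "turn": 0.2}, {"fingers": 0.25, "linear": [0.02, 0.19, 0], "turn": 0.2}, {"fingers": 0.25, "linear": [0.02, 0.19, 0], "turn": 0.2}, {"fingers": 0.25, "linear": [0.02, 0.19, 0], "turn": 0.2}])

```text
time: 44.5
position: [375.9, 250.3, 341.7]
orientation: [-3.141, 0.001, -1.199]
ft_force: [0.8, -0.3, -0.5]
gripper_width: 21.8
finger_force: 0.0
```

```bash
python3 - <<'E'
from h import *
st()
for n in('scene','top'):
    p=arm.capture(n);P=cloud(p);cv2.imwrite(f'pics/fin_{n}.png',p['img'][...,::-1])
    for l in('pan_a_center','pan_a_tip','pan_c_tip','pan_d_tip','pail_1_bail','pail_1_center'):print(n,l,[(round(d['p'],2),np.round(d['point']).tolist()) for d in arm.place_of(p,l)][:3])
E
```

```text
t 44.5 pos [375.9 250.3 341.7] rpy [-3.141e+00  1.000e-03 -1.199e+00] q6 -0.58 w 21.8 ff 0.0 ft [ 0.8 -0.3 -0.5]
scene pan_a_center [(0.82, [569.0, -8.0, 21.0]), (0.46, [574.0, 294.0, 206.0])]
scene pan_a_tip [(0.78, [682.0, 28.0, 58.0])]
scene pan_c_tip [(0.78, [570.0, 91.0, 79.0])]
scene pan_d_tip [(0.74, [490.0, 39.0, 85.0])]
scene pail_1_bail [(0.79, [638.0, 193.0, 215.0])]
scene pail_1_center [(0.58, [636.0, 196.0, 129.0]), (0.29, [638.0, 192.0, 216.0])]
top pan_a_center [(0.95, [566.0, -9.0, 25.0]), (0.36, [486.0, 34.0, 86.0])]
top pan_a_tip [(0.8, [684.0, 29.0, 59.0]), (0.67, [690.0, -357.0, 5.0])]
top pan_c_tip [(0.92, [570.0, 93.0, 78.0])]
top pan_d_tip [(0.95, [486.0, 32.0, 87.0])]
top pail_1_bail [(0.83, [638.0, 198.0, 222.0])]
top pail_1_center [(0.82, [636.0, 195.0, 128.0]), (0.75, [688.0, -358.0, 5.0])]
```

View pics/fin_scene.png

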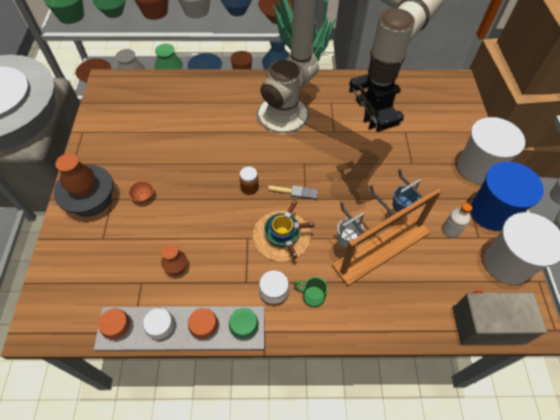

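View pics/fin_top.png

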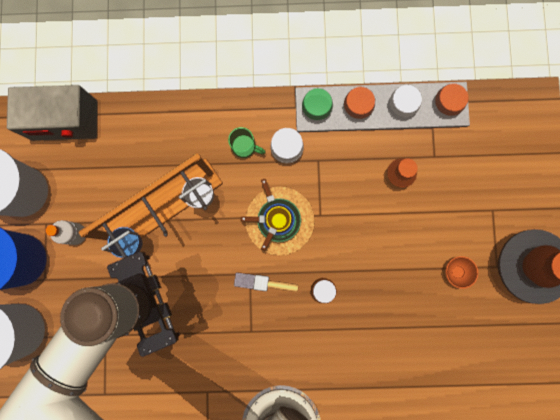

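Both pails hang on their hooks, top image (198,193) and (123,242), and the nest sits in the middle of the mat at (279,221). The other things are unmoved. I let everything settle, check once more and hand in.

play_rows(rows=[{"fingers": 0.25, "linear": [0, 0, 0], "turn": 0}, {"fingers": 0.25, "linear": [0, 0, 0], "turn": 0}, {"fingers": 0.25, "linear": [0, 0, 0], "turn": 0}, {"fingers": 0.25, "linear": [0, 0, 0], "turn": 0}, {"fingers": 0.25, "linear": [0, 0, 0], "turn": 0}])

```text
time: 45.82
position: [376.0, 250.2, 341.5]
orientation: [-3.142, 0.0, -1.199]
ft_force: [0.4, -0.2, -0.2]
gripper_width: 21.7
finger_force: 0.0
```

play_rows(rows=[{"fingers": 0.25, "linear": [0, 0, 0], "turn": 0}, {"fingers": 0.25, "linear": [0, 0, 0], "turn": 0}, {"fingers": 0.25, "linear": [0, 0, 0], "turn": 0}, {"fingers": 0.25, "linear": [0, 0, 0], "turn": 0}, {"fingers": 0.25, "linear": [0, 0, 0], "turn": 0}])

```text
time: 46.45
position: [375.9, 250.2, 341.5]
orientation: [3.142, -0.0, -1.199]
ft_force: [0.2, 0.6, 0.6]
gripper_width: 21.7
finger_force: 0.0
```

```bash
python3 - <<'E'
from h import *
p=arm.capture('top');ok=True
for l,t in(('pan_a_center',(568,-10)),('pan_d_tip',(487,34)),('pail_1_center',(636,195)),('pail_3_center',(513,389))):
    d=[x['point'] for x in arm.place_of(p,l)];e=min([np.hypot(x[0]-t[0],x[1]-t[1]) for x in d],default=99);print(l,round(e,1),[np.round(x).tolist() for x in d][:2]);ok&=e<15
if ok: print(arm.hand_in())
E
```

```text
pan_a_center 5.4 [[563.0, -10.0, 27.0], [406.0, -514.0, -1.0]]
pan_d_tip 3.2 [[487.0, 31.0, 87.0]]
pail_1_center 2.8 [[636.0, 192.0, 129.0], [512.0, 388.0, 126.0]]
pail_3_center 1.4 [[512.0, 388.0, 132.0]]
the job is handed in; nothing more can be done
None
```

The job is handed in: the three pans present (green, blue, yellow) are nested on the cork mat with handles fanned, both pails (aluminium, blue) hang on hooks of their own, and the rest was left alone; no verdict was returned.

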